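# Start a new pallet column of twin-pack cartons

## Robot

A 6-joint arm with a two-finger parallel gripper is mounted at the origin on the work surface. World frame = base frame: x ahead of the robot, y to its left, z up, the work surface at z = 0. Lengths are in m, angles in degrees, forces in N, time in s.
With the tool pointing down it reaches from about 0.325 to 0.85 m from the base axis. Payload 15.5 kg.
Tool frame: the origin (TCP) lies at the very end of the fingers, on their centre line; the grasp point (between the pads) lies arm.grip_point_offset behind it (arm.grip_point_offset is the distance from the TCP to the grasp point, in m); x points along the fingers, y is the direction in which the jaws open and shut, and the axes are right-handed (so a half turn about x gives the same grasp; the last joint's range is limited). The gripper opens to 91 mm and grips with 3 to 60 N. Pads are 32 mm wide; open, the fingers measure 118 mm over their backs; the gripper's body (76 mm by 178 mm) begins 60 mm behind the grasp point.
Start: joints at [71.075, 28.281, 77.091, -0, 74.628, -5.472], TCP at [0.145, 0.608, 0.214] pointing down, gripper open.
Joint ranges: [-166.48, 166.48], [-47.26, 123.95], [12.59, 153.08], [-70.14, 250.14], [6.76, 159.57], [-176.63, 176.63]. Speed limits (degrees/s): [108.29, 108.29, 147.25, 172.46, 172.46, 172.46].

## Interface

Orientations are given as [roll, pitch, yaw] about the fixed x, y, z axes, in that order (R = Rz(yaw) Ry(pitch) Rx(roll)).
In Python, from workcell import arm gives the robot as it stands.
- The arm moves only by the shell command python3 -m pendant 'ROWS' [FORCE]. ROWS is JSON, a list of rows, each an object of numbers: "dx", "dy", "dz": the shift along the tool's x, y, z in m; "ax", "ay", "az": the turn, a rotation vector about the tool's x, y, z in rad; "jaw": the finger opening in m, from 0 to 0.0912. In form: [{"dx": .., "dy": .., "dz": .., "ax": .., "ay": .., "az": .., "jaw": ..}, ...]. A call has 1 to 10 rows; each row is the pose to reach, as a shift and turn from the pose commanded when the call began, along the tool's axes at that moment; what a row does not reach only later rows make up. A row lasts 1/8 s, in which the tool goes at most 62.5 mm and 10.7 degrees, less where a joint would pass 70% of its speed; a pose out of reach is approached as far as the arm can. A call with a gripper value outside its range is refused whole. The fingers move at their own pace and stop on an object; FORCE is the grip in N (left out, the last holds). Time passes only in rows, so rows that repeat a pose let the fingers close. It gives the time, the measured TCP pose, the force and the opening at its end, in the units of the state.
- arm.get_state(): the state, without advancing time (a new reading comes with each control period).
- arm.read_camera(name): name is "scene" or "top" or "wrist"; returns a dict with "frame" (384x512x3 uint8, blue, green, red), "camera_matrix" (3x3 intrinsics, pixels), "camera_from_world" (4x4, takes a point from world to camera coordinates). Camera axes: x right, y down, z forward; pixel columns grow to the right and rows downward; lengths in m; the calibration is good to about 2 mm. A picture is of the moment at which its call begins. There is no depth.
- arm.finish_job(): hands the job in, once; it reports no verdict.
Trained networks look in the newest picture that a camera, given by its name, has taken for a name from the list of things; names that differ only in an ending like _2 or _b are one class to them, and where a whole thing is asked for, a point or a joint stands for the part that bears it (a point fixed in the world has none). Each returns a list of dicts, best first, with "confidence" (0 to 1); they miss things now and then, are a little off and sometimes report something else, mostly with a low value. They report only what shows in the picture. A call takes as long as a camera call. They do not tell look-alikes from the thing itself.
- arm.search_frame(camera, target): "rect" ([left, top, width, height] in pixels, round what is visible of it).
The state is a dict: "time": time; "qpos": joint angles; "joint_velocities": joint speeds; "effort": joint torques, N m; "tcp_pos": TCP position; "orientation": TCP orientation; "contact_force": force on the tool from outside, world axes, zero at the start; "torque": the same for the moment, N m; "width": opening from 0.0 (shut) to 1.0 (fully open).
Only numpy, scipy, OpenCV 4.12 (cv2) and the standard library are available. Lean on these libraries where they do the work, as an engineer would, in place of code of your own. Each camera call takes 0.05 s, during which the arm holds its last target.

## Task

Start the new count first: turn the counter's reset knob anticlockwise all the way back to its zero stop. Then stack every carton on the table, right way up, into one square column centred on the wooden pallet board and lined up with it, and finally set the steel pressing plate, lengthwise with the cartons, centred on top. Leave the tins and other things where they are.

Things in the scene. Friction and masses are not known exactly. Their poses are not given: they have to be found in the camera images.
- reset_knob (a joint): reset knob of the pack counter: angle in rad, 0 = against its zero stop, grows as the knob is turned clockwise seen from above (at most 4.4); turning it anticlockwise brings it back to 0, where it stops
- reset_knob_grip (a point): point to grip on the knob's upright axis, 122 mm above the table. The black knob's grip bar is 55 mm long (along this point's x, which turns with the knob), 14 mm thick, 32 mm tall, reaching 7 mm above this point and 25 mm below. The broad white line on top and end, at -x, points to the dial's bold black zero mark when home
- counter: pack counter, fixed: steel box 120 x 120 mm, 84 mm high, with a white dial and the reset knob on its top; origin under its centre; the zero mark of the dial is on its -x side
- pallet: small wooden pallet board, fixed to the table, 150 x 82 mm, 18 mm thick; origin under its centre, x along its length
- pallet_top (a point): centre of the pallet board's top face, 18 mm above the table; x along the board's 150 mm length
- carton1: closed cardboard twin-pack carton, 130 mm (x) x 62 mm (y), 42 mm high (z); origin at the centre of its underside. Five cartons are known, four or five of them are present; all are alike
- carton2: closed cardboard twin-pack carton, 130 mm (x) x 62 mm (y), 42 mm high (z); origin at the centre of its underside. Five cartons are known, four or five of them are present; all are alike
- carton3: closed cardboard twin-pack carton, 130 mm (x) x 62 mm (y), 42 mm high (z); origin at the centre of its underside. Five cartons are known, four or five of them are present; all are alike
- carton4: closed cardboard twin-pack carton, 130 mm (x) x 62 mm (y), 42 mm high (z); origin at the centre of its underside. Five cartons are known, four or five of them are present; all are alike
- carton5: closed cardboard twin-pack carton, 130 mm (x) x 62 mm (y), 42 mm high (z); origin at the centre of its underside. Five cartons are known, four or five of them are present; all are alike
- press_plate: steel pressing plate 140 mm (x) x 76 mm (y), 8 mm thick, with an upright grip bar on its middle, 70 mm long along x, 16 mm thick along y, its top 44 mm above the plate's underside; origin at the centre of the underside
- tin1: loose round tin, 62 mm across, 38 mm high, origin at the centre of its underside; not part of the job
- tin2: loose round tin, 62 mm across, 38 mm high, origin at the centre of its underside; not part of the job
- tin3: loose round tin, 62 mm across, 38 mm high, origin at the centre of its underside; not part of the job
- label_roll: roll of labels lying flat, 100 mm across, 35 mm high; not part of the job
- spray: upright white bottle, 64 mm across, 160 mm high; not part of the job
- scraper: spatula lying on the table; not part of the job
Things that resemble listed ones, but are neither listed nor needed, are in the scene too. Leave any blue look-alike of the carton4 alone.

How it is judged (in metres and radians):
On the way, in this order (a step that is already met when the one before it is completed fails the run):
1. the reset knob is back at its zero stop, before the column is built (value of joint reset_knob below 0.08 rad), for 0.2 s.
2. all cartons present stand in one square column on the pallet board (horizontal distance between each of carton1, carton2, carton3, carton4, carton5 and pallet_top below 0.015 m and angle between the x axis of each of carton1, carton2, carton3, carton4, carton5 and the x axis of pallet_top, either way round below 0.15 rad and angle between each of carton1, carton2, carton3, carton4, carton5's own z axis and vertical below 0.06 rad and z of each of carton1, carton2, carton3, carton4, carton5 in the frame of pallet_top above -0.004 m and linear speed of each of carton1, carton2, carton3, carton4, carton5 below 0.02 m/s), for 0.2 s.
3. the pressing plate lies centred on top of the column (all of step 2 and horizontal distance between press_plate and pallet_top below 0.018 m and angle between the x axis of press_plate and the x axis of pallet_top, either way round below 0.17 rad and angle between press_plate's own z axis and vertical below 0.06 rad and linear speed of press_plate below 0.02 m/s and z of press_plate in the frame of carton1 above 0.036 m and z of press_plate in the frame of carton2 above 0.036 m and z of press_plate in the frame of carton3 above 0.036 m and z of press_plate in the frame of carton4 above 0.036 m and z of press_plate in the frame of carton5 above 0.036 m), for 0.2 s.
At the end, for the whole second after the job is handed in: knob within 0.08 rad of its zero stop; cartons upright in one column, each within 15 mm of the board's centre and 0.15 rad of its direction; pressing plate level on the top carton, within 18 mm of the centre and 0.17 rad of its direction; all at rest (all of step 3 and value of joint reset_knob below 0.08 rad); the robot touches nothing.
It fails at once if a bystander (tin, label roll, bottle, spatula) is knocked over or shoved more than 5 cm (distance of any of tin1, tin2, tin3, label_roll, spray, scraper from where it was at the start of the episode above 0.05 m or angle between any of tin1, tin2, tin3, label_roll, spray's own z axis and vertical above 0.6 rad).
Of carton1, carton2, carton3, carton4, carton5 only 4 to 5 are there at a start; the rules pass over those that are not, and their reading is None.
At some moment in a run one of press_plate may be knocked a few centimetres aside while the robot is not near it.
Once in a run the grip may slacken for a moment while it holds something.
It also fails if it takes over 208 s, if anything falls off the work surface, if the arm or the gripper's body presses on something with over 40 N, if the wrist force passes 120 N, or if a joint passes its speed limit or range.

## Working session

There is one attempt and no reset: what is moved stays moved. The work goes in short steps, Python scripts to look and compute and a shell command to move; the robot and the scene stay as the last step left them, time stands still between calls to the robot, and variables do not carry over. Pictures are saved under pics/ and viewed, and the job is handed in when it is done.

```bash
ls -la; mkdir -p pics; python3 - <<'E'
from workcell import arm
import cv2
print(arm.get_state(), arm.grip_point_offset)
for c in ["scene","top","wrist"]:
    r=arm.read_camera(c)
    cv2.imwrite(f"pics/{c}0.png",r["frame"])
    print(c,r["camera_matrix"].tolist(),r["camera_from_world"].round(4).tolist())
E
```

```text
total 12
drwxr-xr-x  3 agent agent 4096 Dec  7 06:53 .
drwxr-xr-x 23 root  root  4096 Dec  7 06:53 ..
drwxr-xr-x  2 agent agent 4096 Dec  7 06:53 pics
{'time': 0.0, 'qpos': array([ 7.10750213e+01,  2.83140288e+01,  7.71270329e+01, -3.09269744e-05,
        7.46294261e+01, -5.47118985e+00]), 'joint_velocities': array([-0.02664709,  0.01232047, -0.06657837,  0.07062112, -0.07123883,
        0.00221493]), 'effort': array([ 1.14488819e-03, -8.78840947e+01, -3.81860590e+01,  7.10354000e-02,
        5.30647498e-02, -1.38081746e-04]), 'tcp_pos': array([0.1452789 , 0.60748503, 0.21334814]), 'orientation': array([ -95.44695836,   89.92951214, -108.90073896]), 'contact_force': array([-0.17127812, -0.14064058, -0.09225045]), 'torque': array([-0.01685684,  0.01165621,  0.01502387]), 'width': 1.0027400728442508} 0.0188
scene [[437.70673074319893, 0.0, 255.8862073467286], [0.0, 437.70673074319893, 198.64585587346517], [0.0, 0.0, 1.0]] [[0.4182, 0.9084, 0.0034, -0.1916], [0.738, -0.3376, -0.5842, -0.2799], [-0.5296, 0.2468, -0.8116, 1.5775], [0.0, 0.0, 0.0, 1.0]]
top [[466.0387929098132, 0.0, 248.08753545479874], [0.0, 466.0387929098132, 187.96518335984007], [0.0, 0.0, 1.0]] [[0.0141, -0.9999, 0.0041, -0.0343], [-0.9968, -0.0144, -0.0788, 0.4594], [0.0788, -0.0029, -0.9969, 1.5255], [0.0, 0.0, 0.0, 1.0]]
wrist [[276.6162111131138, 0.0, 258.7404514788892], [0.0, 276.6162111131138, 187.34459865205957], [0.0, 0.0, 1.0]] [[0.2325, 0.9726, -0.0006, -0.6238], [0.9302, -0.2222, 0.2922, -0.0333], [0.2841, -0.0685, -0.9564, 0.3921], [0.0, 0.0, 0.0, 1.0]]
```

View pics/scene0.png

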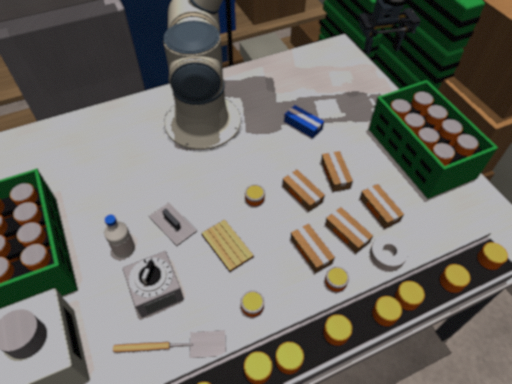

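View pics/top0.png

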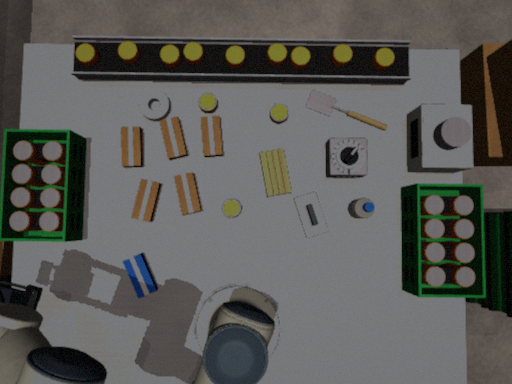

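View pics/wrist0.png

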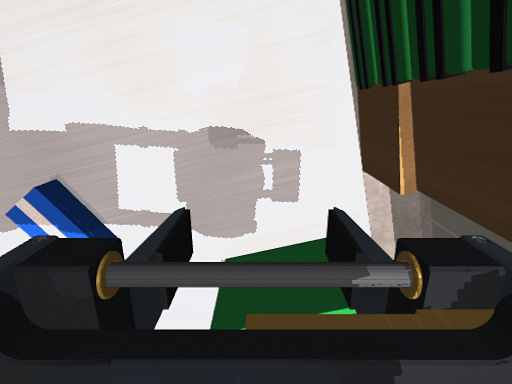

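```bash
python3 - <<'E'
import cv2
t=cv2.imread("pics/top0.png"); s=cv2.imread("pics/scene0.png")
cv2.imwrite("pics/t1.png",cv2.resize(t[80:310,110:310],None,fx=2.6,fy=2.6,interpolation=cv2.INTER_CUBIC))
cv2.imwrite("pics/t2.png",cv2.resize(t[80:260,250:400],None,fx=3.3,fy=3.3,interpolation=cv2.INTER_CUBIC))
cv2.imwrite("pics/s1.png",cv2.resize(s[100:310,190:440],None,fx=2.8,fy=2.8,interpolation=cv2.INTER_CUBIC))
cv2.imwrite("pics/s2.png",cv2.resize(s[180:370,90:270],None,fx=3,fy=3,interpolation=cv2.INTER_CUBIC))
E
```

```text
(no output)
```

View pics/t1.png

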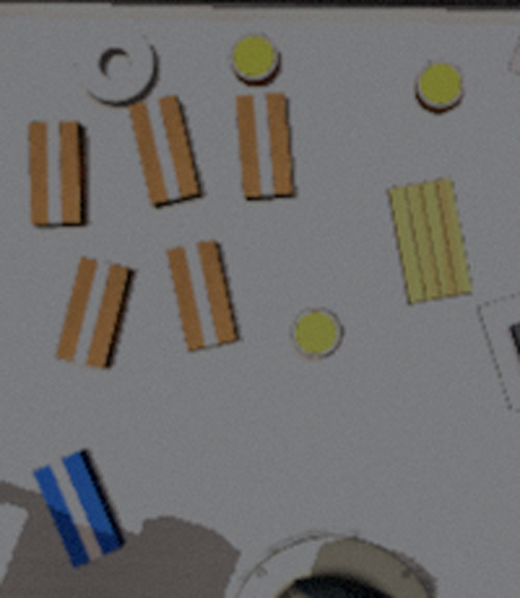

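View pics/t2.png

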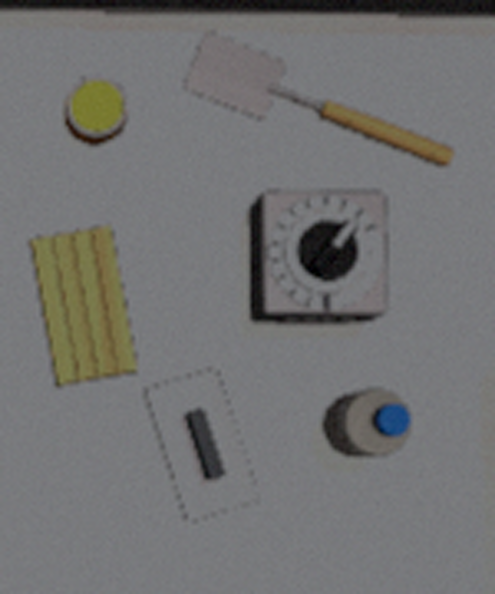

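View pics/s1.png

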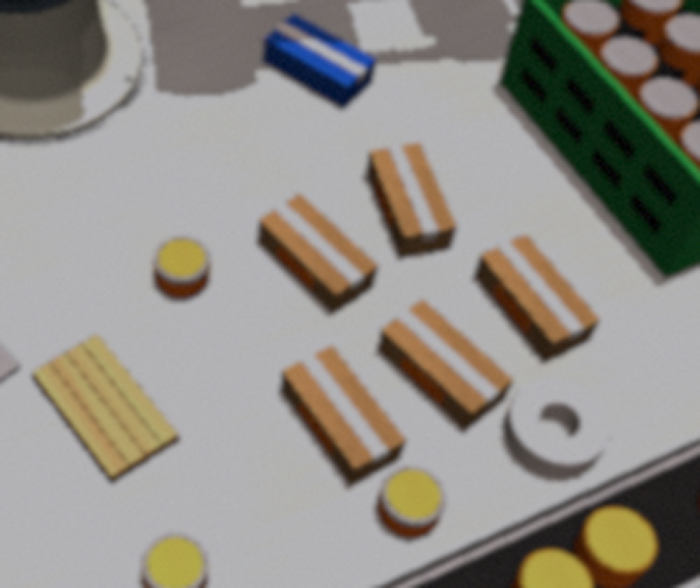

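View pics/s2.png

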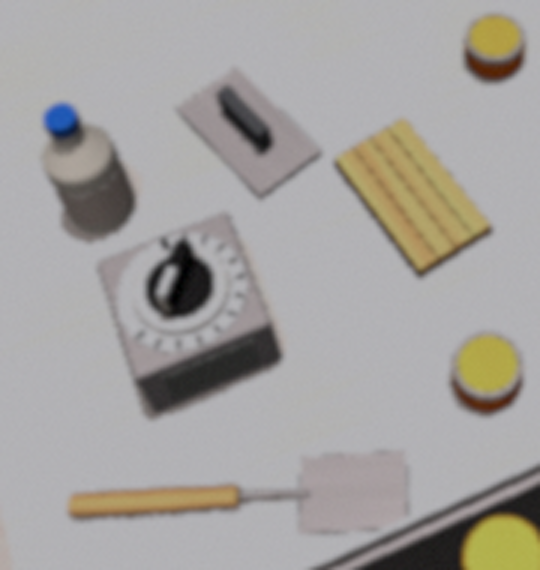

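```bash
cat > h.py <<'E'
import cv2, numpy as np
from workcell import arm
def plane(r,px,z):
    K=r["camera_matrix"];T=r["camera_from_world"];R=T[:3,:3];t=T[:3,3]
    px=np.asarray(px,float).reshape(-1,2)
    d=np.c_[px,np.ones(len(px))]@np.linalg.inv(K).T@R
    c=-R.T@t
    return (c+d*((z-c[2])/d[:,2])[:,None])[:,:2]
def proj(r,P):
    K=r["camera_matrix"];T=r["camera_from_world"]
    p=np.asarray(P,float).reshape(-1,3)@T[:3,:3].T+T[:3,3]
    p=p@K.T
    return p[:,:2]/p[:,2:]
def rects(r,mask,z,amin=150,amax=1e9,close=0):
    if close: mask=cv2.morphologyEx(mask,cv2.MORPH_CLOSE,np.ones((close,close)))
    n,l,st,ce=cv2.connectedComponentsWithStats(mask)
    out=[]
    for i in range(1,n):
        if not amin<st[i,4]<amax: continue
        cs,_=cv2.findContours((l==i).astype(np.uint8),cv2.RETR_EXTERNAL,cv2.CHAIN_APPROX_NONE)
        w=plane(r,cs[0].reshape(-1,2),z).astype(np.float32)*1000
        (c,(a,b),th)=cv2.minAreaRect(w)
        if a<b: a,b,th=b,a,th+90
        th=(th+90)%180-90
        out.append((round(c[0],1),round(c[1],1),round(a,1),round(b,1),round(th,1),tuple(st[i,:4])))
    return out
def st():
    s=arm.get_state(); print({k:np.round(s[k],3).tolist() for k in ("time","qpos","tcp_pos","orientation","contact_force","width")})
    return s
E
python3 - <<'E'
from h import *
for c in ["top","scene"]:
    r=arm.read_camera(c); f=r["frame"]; h=cv2.cvtColor(f,cv2.COLOR_BGR2HSV)
    pts={"top":[(131,160),(122,140),(166,138),(275,170),(265,170),(279,112)],"scene":[(300,180),(340,165),(230,245),(210,240),(252,190)]}[c]
    print(c,[h[y,x].tolist() for x,y in pts])
    V=110 if c=="top" else 150
    m=cv2.inRange(h,(5,100,V),(18,255,255))
    print("cartons"); [print(o) for o in rects(r,m,.042,200,2500,close=7 if c=="top" else 11)]
    m=cv2.inRange(h,(18,60,V),(32,255,255))
    print("yellow"); [print(o) for o in rects(r,m,.018,200,5000,close=3)]
    for n in ["reset_knob","counter","press_plate"]: print(n,[(o["rect"],round(o["confidence"],2)) for o in arm.search_frame(c,n)])
E
```

```text
top [[105, 8, 125], [15, 148, 112], [15, 150, 112], [27, 104, 110], [29, 100, 120], [31, 160, 121]]
cartons
(622.8, 224.2, 124.6, 57.9, 15.0, (np.int32(160), np.int32(117), np.int32(25), np.int32(41)))
(631.1, 97.4, 124.9, 57.9, 6.2, (np.int32(201), np.int32(116), np.int32(21), np.int32(39)))
(591.1, 360.0, 125.8, 55.7, 2.0, (np.int32(122), np.int32(127), np.int32(18), np.int32(39)))
(438.9, 172.0, 125.6, 57.4, 13.2, (np.int32(175), np.int32(173), np.int32(25), np.int32(41)))
(415.1, 307.4, 126.7, 57.1, -12.2, (np.int32(132), np.int32(179), np.int32(26), np.int32(42)))
yellow
(922.9, 387.5, 57.8, 55.7, -89.1, (np.int32(119), np.int32(42), np.int32(18), np.int32(17)))
(924.6, 167.2, 59.2, 57.6, 1.3, (np.int32(184), np.int32(42), np.int32(18), np.int32(18)))
(913.6, 532.4, 56.7, 55.0, 45.9, (np.int32(76), np.int32(44), np.int32(18), np.int32(18)))
(912.9, 246.5, 59.2, 54.2, 1.5, (np.int32(161), np.int32(45), np.int32(17), np.int32(18)))
(923.9, -119.4, 55.8, 54.3, 0.6, (np.int32(269), np.int32(44), np.int32(17), np.int32(17)))
(923.9, -341.6, 57.9, 55.7, -89.1, (np.int32(334), np.int32
[... 1874 characters left out ...]
03.2, -123.5, 52.3, 50.2, -68.5, (np.int32(242), np.int32(292), np.int32(21), np.int32(19)))
(870.7, 193.7, 62.0, 60.3, 65.4, (np.int32(377), np.int32(297), np.int32(24), np.int32(23)))
(860.4, 46.5, 62.2, 59.8, 65.4, (np.int32(326), np.int32(316), np.int32(25), np.int32(24)))
(696.4, -425.8, 136.1, 10.9, 68.5, (np.int32(113), np.int32(343), np.int32(56), np.int32(7)))
(870.7, -98.9, 62.1, 60.3, 65.3, (np.int32(277), np.int32(343), np.int32(26), np.int32(26)))
(859.4, -180.5, 63.4, 61.0, -24.7, (np.int32(245), np.int32(352), np.int32(26), np.int32(28)))
reset_knob [([201.2, 221.6, 53.7, 52.5], 0.6)]
counter [([121.6, 248.0, 62.8, 69.7], 0.95)]
press_plate [([151.0, 199.1, 46.3, 46.2], 0.84)]
```

```bash
cat >> h.py <<'E'
from scipy.spatial.transform import Rotation as Ro
def tool():
    s=arm.get_state(); R=Ro.from_euler('xyz',s["orientation"],degrees=True).as_matrix()
    return s,np.array(s["tcp_pos"]),R
def phi():
    s,p,R=tool(); return np.degrees(np.arctan2(R[1,1],R[0,1])),s["qpos"]
def go(x,y,z,ph):
    """tool shift to TCP x,y,z (m), jaw heading ph deg (mod 360)"""
    s,p,R=tool()
    c,sn=np.cos(np.radians(ph)),np.sin(np.radians(ph))
    T=np.array([[0,c,sn],[0,sn,-c],[-1,0,0]])
    d=R.T@(np.array([x,y,z])-p); a=Ro.from_matrix(R.T@T).as_rotvec()
    print("go",dict(zip(("dx","dy","dz","ax","ay","az"),np.r_[d,a].round(4).tolist())), "dist",round(np.linalg.norm(d)/.0625,1),"rows; turn rows",round(np.degrees(np.linalg.norm(a))/10.7,1))
E
python3 - <<'E'
from h import *
print(phi())
for c,px in [("top",(349.4,155.8)),("scene",(150,275))]:
    r=arm.read_camera(c); print(c,plane(r,px,.1),plane(r,px,.129))
# counter edges
r=arm.read_camera("top")
print(plane(r,[(328,139),(367,139),(367,174),(329,175)],.084))
print(plane(r,[(363,208)],.1))
print(proj(r,[(.54,-.33,.129)]))
print("tins",plane(r,[(208,101),(279,112),(231,207)],.038), "roll",plane(r,[(155,106)],.035))
E
```

```text
(np.float64(76.54794059831528), array([ 7.10765514e+01,  2.82792369e+01,  7.70922552e+01,  1.00678609e-03,
        7.46268664e+01, -5.47165613e+00]))
top [[ 0.55983844 -0.34585647]] [[ 0.55542768 -0.33943556]]
scene [[ 0.56349695 -0.34524855]] [[ 0.57941873 -0.34423936]]
[[ 0.61548711 -0.28104276]
 [ 0.61734013 -0.40593847]
 [ 0.50468456 -0.40525891]
 [ 0.49972972 -0.28429031]]
[[ 0.39571332 -0.38793759]]
[[346.3646276  160.70402251]]
tins [[ 0.7457598   0.109305  ]
 [ 0.71223039 -0.12659687]
 [ 0.39529225  0.02705824]] roll [[0.72700058 0.2850671 ]]
```

```bash
python3 - <<'E'
from h import *
go(.54,-.33,.30,-25)
E
```

```text
go {'dx': -0.086, 'dy': -0.8203, 'dz': 0.6019, 'ax': 1.7723, 'ay': 0.0, 'az': -0.0} dist 16.3 rows; turn rows 9.5
```

```bash
python3 -m pendant '[{"dx":-0.086,"dy":-0.1,"dz":0.07,"ax":0.2},{"dx":-0.086,"dy":-0.2,"dz":0.15,"ax":0.4},{"dx":-0.086,"dy":-0.3,"dz":0.22,"ax":0.6},{"dx":-0.086,"dy":-0.4,"dz":0.3,"ax":0.8},{"dx":-0.086,"dy":-0.5,"dz":0.37,"ax":1.0},{"dx":-0.086,"dy":-0.6,"dz":0.44,"ax":1.2},{"dx":-0.086,"dy":-0.7,"dz":0.52,"ax":1.4},{"dx":-0.086,"dy":-0.82,"dz":0.602,"ax":1.6},{"dx":-0.086,"dy":-0.82,"dz":0.602,"ax":1.772},{"dx":-0.086,"dy":-0.82,"dz":0.602,"ax":1.772}]' 30; python3 - <<'E'
from h import *
st();go(.50,-.33,.27,-128)
E
```

```text
{'time': 0.7, 'qpos': [71.075, 28.279, 77.093, -0.002, 74.628, -5.472], 'tcp_pos': [0.145, 0.608, 0.214], 'orientation': [-34.029, 89.998, -47.481], 'contact_force': [-0.091, -0.67, -0.4], 'width': 1.002}
go {'dx': -0.056, 'dy': -0.8296, 'dz': 0.563, 'ax': -2.7132, 'ay': -0.0, 'az': 0.0} dist 16.1 rows; turn rows 14.5invalid input
```

```bash
python3 -m pendant '[{"dx":-0.05,"dy":-0.03,"dz":0.02,"ax":0.1,"ay":0,"az":0,"jaw":0.09}]' 30
```

```text
time: 0.82
tcp_pos: [0.157, 0.5732, 0.2611]
orientation: [-93.7, 89.6, -112.9]
contact_force: [0.9, 0.2, 0.6]
width: 0.985
```

```bash
python3 - <<'E'
from h import *
go(.54,-.33,.30,-25)
E
```

```text
go {'dx': -0.0347, 'dy': -0.7273, 'dz': 0.6587, 'ax': 1.6721, 'ay': 0.0049, 'az': 0.005} dist 15.7 rows; turn rows 9.0
```

```bash
python3 -m pendant '[{"dx":-0.03,"dy":-0.09,"dz":0.06,"ax":0.2,"ay":0,"az":0,"jaw":0.09},{"dx":-0.03,"dy":-0.18,"dz":0.12,"ax":0.4,"ay":0,"az":0,"jaw":0.09},{"dx":-0.03,"dy":-0.27,"dz":0.18,"ax":0.6,"ay":0,"az":0,"jaw":0.09},{"dx":-0.03,"dy":-0.36,"dz":0.24,"ax":0.8,"ay":0,"az":0,"jaw":0.09},{"dx":-0.03,"dy":-0.45,"dz":0.3,"ax":1.0,"ay":0,"az":0,"jaw":0.09},{"dx":-0.03,"dy":-0.54,"dz":0.36,"ax":1.2,"ay":0,"az":0,"jaw":0.09},{"dx":-0.03,"dy":-0.63,"dz":0.42,"ax":1.4,"ay":0,"az":0,"jaw":0.09},{"dx":-0.03,"dy":-0.72,"dz":0.5,"ax":1.6,"ay":0,"az":0,"jaw":0.09},{"dx":-0.03,"dy":-0.75,"dz":0.52,"ax":1.68,"ay":0,"az":0,"jaw":0.09},{"dx":-0.03,"dy":-0.75,"dz":0.52,"ax":1.68,"ay":0,"az":0,"jaw":0.09}]'; python3 - <<'E'
from h import *
st();print(phi()[0]);go(.50,-.33,.27,-128)
E
```

```text
time: 2.08
tcp_pos: [0.3106, 0.0173, 0.2928]
orientation: [113.0, 89.9, -1.7]
contact_force: [1.5, 1.2, -0.4]
width: 0.989
{'time': 2.075, 'qpos': [-7.86, -3.852, 107.724, 0.008, 76.055, 16.875], 'tcp_pos': [0.311, 0.017, 0.293], 'orientation': [112.999, 89.926, -1.738], 'contact_force': [1.476, 1.214, -0.39], 'width': 0.989}
-24.73689264003934
go {'dx': 0.023, 'dy': 0.3174, 'dz': 0.2362, 'ax': 1.8023, 'ay': -0.0014, 'az': -0.0004} dist 6.3 rows; turn rows 9.7
```

```bash
python3 -m pendant '[{"dx":0.003,"dy":0.045,"dz":0.034,"ax":0.18,"ay":0,"az":0,"jaw":0.09},{"dx":0.005,"dy":0.09,"dz":0.068,"ax":0.36,"ay":0,"az":0,"jaw":0.09},{"dx":0.01,"dy":0.14,"dz":0.10,"ax":0.54,"ay":0,"az":0,"jaw":0.09},{"dx":0.012,"dy":0.18,"dz":0.135,"ax":0.72,"ay":0,"az":0,"jaw":0.09},{"dx":0.015,"dy":0.22,"dz":0.17,"ax":0.9,"ay":0,"az":0,"jaw":0.09},{"dx":0.02,"dy":0.27,"dz":0.20,"ax":1.08,"ay":0,"az":0,"jaw":0.09},{"dx":0.023,"dy":0.317,"dz":0.236,"ax":1.26,"ay":0,"az":0,"jaw":0.09},{"dx":0.023,"dy":0.317,"dz":0.236,"ax":1.44,"ay":0,"az":0,"jaw":0.09},{"dx":0.023,"dy":0.317,"dz":0.236,"ax":1.62,"ay":0,"az":0,"jaw":0.09},{"dx":0.023,"dy":0.317,"dz":0.236,"ax":1.802,"ay":0,"az":0,"jaw":0.09}]'; python3 - <<'E'
from h import *
st();print(phi()[0]);go(.56,-.344,.20,-128)
r=arm.read_camera("wrist"); cv2.imwrite("pics/w1.png",r["frame"])
E
```

```text
time: 3.32
tcp_pos: [0.5008, -0.3274, 0.2693]
orientation: [-11.3, 90.0, 130.5]
contact_force: [0.5, 0.0, -0.5]
width: 0.989
{'time': 3.325, 'qpos': [-38.893, 23.409, 76.508, 0.003, 80.096, 89.224], 'tcp_pos': [0.501, -0.327, 0.269], 'orientation': [-11.341, 89.986, 130.541], 'contact_force': [0.526, 0.04, -0.53], 'width': 0.989}
-128.11790744573517
go {'dx': 0.0693, 'dy': -0.0235, 'dz': -0.0568, 'ax': -0.0021, 'ay': 0.0002, 'az': 0.0} dist 1.5 rows; turn rows 0.0
```

View pics/w1.png

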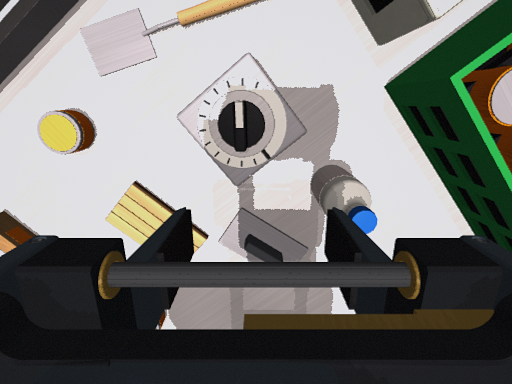

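```bash
python3 - <<'E'
from h import *
r=arm.read_camera("wrist"); f=r["frame"]
cv2.imwrite("pics/w1c.png",cv2.resize(f[70:200,170:310],None,fx=4.5,fy=4.5,interpolation=cv2.INTER_CUBIC))
E
```

```text
(no output)
```

View pics/w1c.png

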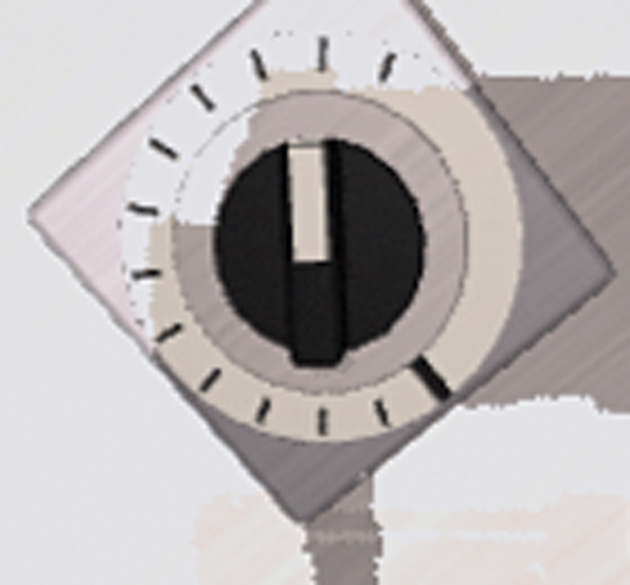

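```bash
python3 - <<'E'
from h import *
r=arm.read_camera("wrist")
q=lambda x,y:(170+x/4.5,70+y/4.5)
a=plane(r,[q(308,142),q(316,345)],.129);print(a,a.mean(0),np.degrees(np.arctan2(*(a[0]-a[1])[::-1])),np.linalg.norm(a[0]-a[1]))
print("dial",plane(r,[q(322,238)],.086)); z=plane(r,[q(432,378)],.086);print(z)
print("counter",plane(r,[q(30,215),q(612,270),q(302,520)],.084))
x=plane(r,[q(612,270),q(30,215)],.084).mean(0);print(x)
E
```

```text
[[ 0.58097104 -0.36269983]
 [ 0.5420923  -0.33362065]] [ 0.56153167 -0.34816024] -36.794496097822446 0.04855054155836034
dial [[ 0.56077746 -0.34737035]]
[[ 0.51084502 -0.34760143]]
counter [[ 0.61549594 -0.2870761 ]
 [ 0.50372169 -0.40606325]
 [ 0.50043805 -0.29072164]]
[ 0.55960881 -0.34656967]
```

```bash
python3 - <<'E'
from h import *
go(.56,-.3468,.1035,-126.8)
E
```

```text
go {'dx': 0.166, 'dy': -0.0207, 'dz': -0.0588, 'ax': -0.0137, 'ay': -0.0, 'az': -0.0001} dist 2.8 rows; turn rows 0.1
```

```bash
python3 -m pendant '[{"dx":0.05,"dy":-0.021,"dz":-0.059,"ax":-0.022,"ay":0,"az":0,"jaw":0.05},{"dx":0.08,"dy":-0.021,"dz":-0.059,"ax":-0.022,"ay":0,"az":0,"jaw":0.05},{"dx":0.12,"dy":-0.021,"dz":-0.059,"ax":-0.022,"ay":0,"az":0,"jaw":0.05},{"dx":0.15,"dy":-0.021,"dz":-0.059,"ax":-0.022,"ay":0,"az":0,"jaw":0.05},{"dx":0.166,"dy":-0.021,"dz":-0.059,"ax":-0.022,"ay":0,"az":0,"jaw":0.05},{"dx":0.166,"dy":-0.021,"dz":-0.059,"ax":-0.022,"ay":0,"az":0,"jaw":0.05},{"dx":0.166,"dy":-0.021,"dz":-0.059,"ax":-0.022,"ay":0,"az":0,"jaw":0.005},{"dx":0.166,"dy":-0.021,"dz":-0.059,"ax":-0.022,"ay":0,"az":0,"jaw":0.005},{"dx":0.166,"dy":-0.021,"dz":-0.059,"ax":-0.022,"ay":0,"az":0,"jaw":0.005},{"dx":0.166,"dy":-0.021,"dz":-0.059,"ax":-0.022,"ay":0,"az":0,"jaw":0.005}]' 30
python3 - <<'E'
from h import *
st();print(phi()[0])
E
```

```text
time: 4.72
tcp_pos: [0.5605, -0.3469, 0.1038]
orientation: [-171.4, 90.0, -27.9]
contact_force: [2.1, 1.0, 5.0]
width: 0.152
{'time': 4.725, 'qpos': [-36.94, 37.381, 78.594, 0.006, 63.99, 89.55], 'tcp_pos': [0.561, -0.347, 0.104], 'orientation': [-171.423, 89.965, -27.916], 'contact_force': [2.066, 0.981, 4.975], 'width': 0.152}
-126.49242141084036
```

```bash
python3 -m pendant '[{"dx":0,"dy":0,"dz":0,"ax":-0.1,"ay":0,"az":0,"jaw":0.005},{"dx":0,"dy":0,"dz":0,"ax":-0.27,"ay":0,"az":0,"jaw":0.005},{"dx":0,"dy":0,"dz":0,"ax":-0.44,"ay":0,"az":0,"jaw":0.005},{"dx":0,"dy":0,"dz":0,"ax":-0.61,"ay":0,"az":0,"jaw":0.005},{"dx":0,"dy":0,"dz":0,"ax":-0.78,"ay":0,"az":0,"jaw":0.005},{"dx":0,"dy":0,"dz":0,"ax":-0.95,"ay":0,"az":0,"jaw":0.005},{"dx":0,"dy":0,"dz":0,"ax":-1.12,"ay":0,"az":0,"jaw":0.005},{"dx":0,"dy":0,"dz":0,"ax":-1.29,"ay":0,"az":0,"jaw":0.005},{"dx":0,"dy":0,"dz":0,"ax":-1.46,"ay":0,"az":0,"jaw":0.005},{"dx":0,"dy":0,"dz":0,"ax":-1.6,"ay":0,"az":0,"jaw":0.005}]' 40
python3 - <<'E'
from h import *
s=st();print(phi()[0],s["torque"])
E
```

```text
time: 5.98
tcp_pos: [0.5603, -0.3454, 0.1038]
orientation: [-137.6, 89.9, 97.8]
contact_force: [-1.7, 10.1, 9.6]
width: 0.146
{'time': 5.975, 'qpos': [-36.892, 37.36, 78.646, 0.096, 64.079, -2.412], 'tcp_pos': [0.56, -0.345, 0.104], 'orientation': [-137.629, 89.879, 97.85], 'contact_force': [-1.669, 10.056, 9.639], 'width': 0.146}
-34.521739079039484 [ 1.97048162  0.32389043 -0.06654715]
```

```bash
python3 -m pendant '[{"dx":0,"dy":0,"dz":0,"ax":-0.1,"ay":0,"az":0,"jaw":0.005},{"dx":0,"dy":0,"dz":0,"ax":-0.27,"ay":0,"az":0,"jaw":0.005},{"dx":0,"dy":0,"dz":0,"ax":-0.44,"ay":0,"az":0,"jaw":0.005},{"dx":0,"dy":0,"dz":0,"ax":-0.61,"ay":0,"az":0,"jaw":0.005},{"dx":0,"dy":0,"dz":0,"ax":-0.78,"ay":0,"az":0,"jaw":0.005},{"dx":0,"dy":0,"dz":0,"ax":-0.95,"ay":0,"az":0,"jaw":0.005},{"dx":0,"dy":0,"dz":0,"ax":-1.12,"ay":0,"az":0,"jaw":0.005},{"dx":0,"dy":0,"dz":0,"ax":-1.29,"ay":0,"az":0,"jaw":0.005},{"dx":0,"dy":0,"dz":0,"ax":-1.46,"ay":0,"az":0,"jaw":0.005},{"dx":0,"dy":0,"dz":0,"ax":-1.6,"ay":0,"az":0,"jaw":0.005}]' 40
python3 - <<'E'
from h import *
s=st();print(phi()[0],s["torque"])
r=arm.read_camera("wrist"); cv2.imwrite("pics/w2.png",r["frame"])
E
```

```text
time: 7.22
tcp_pos: [0.5588, -0.3456, 0.1038]
orientation: [177.0, 89.8, 144.2]
contact_force: [-11.5, 6.4, 14.3]
width: 0.153
{'time': 7.225, 'qpos': [-36.936, 37.335, 78.706, -0.004, 64.165, -94.086], 'tcp_pos': [0.559, -0.346, 0.104], 'orientation': [177.01, 89.794, 144.162], 'contact_force': [-11.458, 6.371, 14.264], 'width': 0.153}
57.15188525820438 [ 1.35199195  2.17331616 -0.00392632]
```

View pics/w2.png

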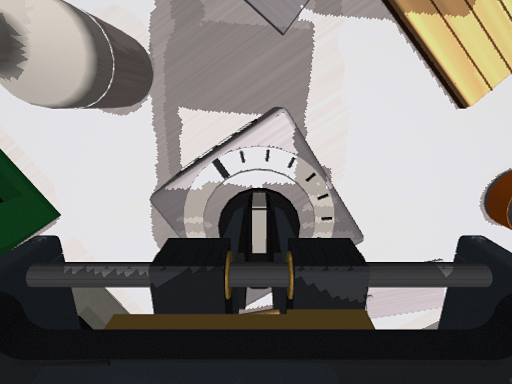

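```bash
python3 -m pendant '[{"dx":0,"dy":0,"dz":0,"ax":-0.12,"ay":0,"az":0,"jaw":0.005},{"dx":0,"dy":0,"dz":0,"ax":-0.26,"ay":0,"az":0,"jaw":0.005},{"dx":0,"dy":0,"dz":0,"ax":-0.4,"ay":0,"az":0,"jaw":0.005},{"dx":0,"dy":0,"dz":0,"ax":-0.5,"ay":0,"az":0,"jaw":0.005},{"dx":0,"dy":0,"dz":0,"ax":-0.57,"ay":0,"az":0,"jaw":0.005},{"dx":0,"dy":0,"dz":0,"ax":-0.57,"ay":0,"az":0,"jaw":0.005}]' 40
python3 - <<'E'
from h import *
s=st();print(phi()[0],s["torque"])
r=arm.read_camera("wrist"); cv2.imwrite("pics/w3.png",r["frame"][80:280,130:400])
E
```

```text
time: 8.02
tcp_pos: [0.5586, -0.3461, 0.1038]
orientation: [157.1, 89.8, 156.6]
contact_force: [-12.6, 5.5, 13.3]
width: 0.152
{'time': 8.025, 'qpos': [-36.963, 37.34, 78.696, -0.051, 64.152, -126.525], 'tcp_pos': [0.559, -0.346, 0.104], 'orientation': [157.063, 89.806, 156.647], 'contact_force': [-12.598, 5.47, 13.303], 'width': 0.152}
89.58332370579525 [0.79638745 2.36258609 0.03988277]
```

View pics/w3.png

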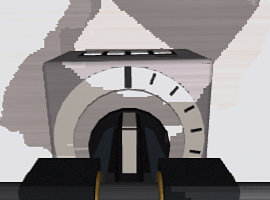

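```bash
python3 -m pendant '[{"dx":0,"dy":0,"dz":0,"ax":-0.03,"ay":0,"az":0,"jaw":0.005},{"dx":0,"dy":0,"dz":0,"ax":-0.06,"ay":0,"az":0,"jaw":0.005},{"dx":0,"dy":0,"dz":0,"ax":-0.06,"ay":0,"az":0,"jaw":0.005}]' 40
python3 - <<'E'
from h import *
s=st();print(phi()[0],s["torque"])
E
```

```text
time: 8.45
tcp_pos: [0.5586, -0.3462, 0.1037]
orientation: [148.3, 89.8, 151.2]
contact_force: [-12.6, 4.3, 13.4]
width: 0.157
{'time': 8.45, 'qpos': [-36.975, 37.342, 78.695, -0.03, 64.148, -129.874], 'tcp_pos': [0.559, -0.346, 0.104], 'orientation': [148.275, 89.812, 151.187], 'contact_force': [-12.629, 4.257, 13.417], 'width': 0.157}
92.91142596969542 [ 0.80738275  2.28418777 -1.2890226 ]
```

```bash
python3 -m pendant '[{"dx":0,"dy":0,"dz":0,"ax":0,"ay":0,"az":0,"jaw":0.06},{"dx":0,"dy":0,"dz":0,"ax":0,"ay":0,"az":0,"jaw":0.06},{"dx":0,"dy":0,"dz":0,"ax":0,"ay":0,"az":0,"jaw":0.06},{"dx":-0.05,"dy":0,"dz":0,"ax":0,"ay":0,"az":0,"jaw":0.06},{"dx":-0.1,"dy":0,"dz":0,"ax":0,"ay":0,"az":0,"jaw":0.06},{"dx":-0.15,"dy":0,"dz":0,"ax":0,"ay":0,"az":0,"jaw":0.06},{"dx":-0.15,"dy":0,"dz":0,"ax":0,"ay":0,"az":0,"jaw":0.06}]'
python3 - <<'E'
from h import *
s=st();print(phi()[0],s["torque"])
r=arm.read_camera("wrist"); cv2.imwrite("pics/w4.png",r["frame"])
E
```

```text
time: 9.32
tcp_pos: [0.562, -0.348, 0.2578]
orientation: [-39.8, 89.6, -36.8]
contact_force: [0.5, -0.5, -0.1]
width: 0.658
{'time': 9.325, 'qpos': [-36.936, 29.097, 68.487, 0.001, 81.987, -129.888], 'tcp_pos': [0.562, -0.348, 0.258], 'orientation': [-39.799, 89.571, -36.847], 'contact_force': [0.526, -0.51, -0.107], 'width': 0.658}
92.95138267108574 [ 0.04413016  0.00841496 -0.02042898]
```

View pics/w4.png

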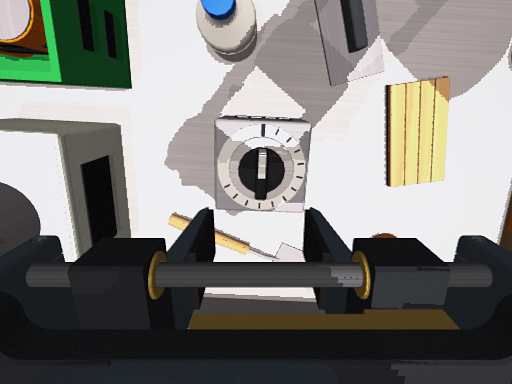

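```bash
python3 - <<'E'
from h import *
go(.6303,.0962,.12,96.1);go(.6303,.0962,.006,96.1)
E
```

```text
go {'dx': 0.1344, 'dy': 0.4397, 'dz': 0.0916, 'ax': -0.055, 'ay': 0.0027, 'az': 0.0024} dist 7.5 rows; turn rows 0.3
go {'dx': 0.2484, 'dy': 0.4399, 'dz': 0.0913, 'ax': -0.055, 'ay': 0.0027, 'az': 0.0024} dist 8.2 rows; turn rows 0.3
```

```bash
python3 -m pendant '[{"dx":0,"dy":0.05,"dz":0.01,"ax":-0.01,"ay":0,"az":0,"jaw":0.09},{"dx":0,"dy":0.1,"dz":0.02,"ax":-0.02,"ay":0,"az":0,"jaw":0.09},{"dx":0,"dy":0.16,"dz":0.03,"ax":-0.03,"ay":0,"az":0,"jaw":0.09},{"dx":0.02,"dy":0.22,"dz":0.045,"ax":-0.04,"ay":0,"az":0,"jaw":0.09},{"dx":0.05,"dy":0.28,"dz":0.06,"ax":-0.05,"ay":0,"az":0,"jaw":0.09},{"dx":0.08,"dy":0.34,"dz":0.07,"ax":-0.055,"ay":0,"az":0,"jaw":0.09},{"dx":0.11,"dy":0.39,"dz":0.085,"ax":-0.055,"ay":0,"az":0,"jaw":0.09},{"dx":0.134,"dy":0.425,"dz":0.0915,"ax":-0.055,"ay":0,"az":0,"jaw":0.09},{"dx":0.134,"dy":0.44,"dz":0.0915,"ax":-0.055,"ay":0,"az":0,"jaw":0.09},{"dx":0.134,"dy":0.44,"dz":0.0915,"ax":-0.055,"ay":0,"az":0,"jaw":0.09}]' 30
python3 - <<'E'
from h import *
st();go(.6303,.0962,.006,96.1)
r=arm.read_camera("wrist"); cv2.imwrite("pics/w5.png",r["frame"])
E
```

```text
time: 10.62
tcp_pos: [0.6287, 0.0977, 0.119]
orientation: [-174.5, 89.9, -168.3]
contact_force: [0.3, -1.0, -0.1]
width: 0.985
{'time': 10.625, 'qpos': [3.46, 34.787, 81.321, -0.01, 63.951, -92.705], 'tcp_pos': [0.629, 0.098, 0.119], 'orientation': [-174.488, 89.94, -168.318], 'contact_force': [0.315, -1.007, -0.088], 'width': 0.985}
go {'dx': 0.113, 'dy': -0.0016, 'dz': 0.0016, 'ax': 0.0012, 'ay': -0.001, 'az': 0.0001} dist 1.8 rows; turn rows 0.0
```

View pics/w5.png

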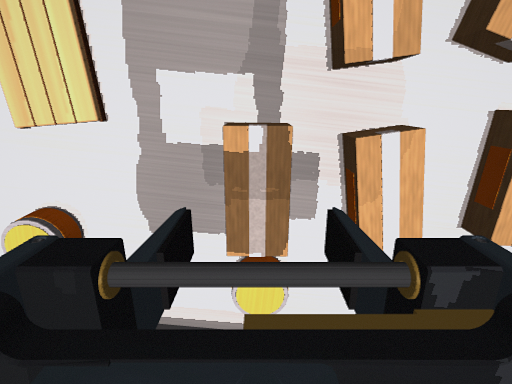

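```bash
python3 -m pendant '[{"dx":0.04,"dy":-0.001,"dz":0.001,"ax":0,"ay":0,"az":0,"jaw":0.09},{"dx":0.08,"dy":-0.001,"dz":0.001,"ax":0,"ay":0,"az":0,"jaw":0.09},{"dx":0.105,"dy":-0.001,"dz":0.001,"ax":0,"ay":0,"az":0,"jaw":0.09},{"dx":0.113,"dy":-0.001,"dz":0.001,"ax":0,"ay":0,"az":0,"jaw":0.09},{"dx":0.113,"dy":-0.001,"dz":0.001,"ax":0,"ay":0,"az":0,"jaw":0.05},{"dx":0.113,"dy":-0.001,"dz":0.001,"ax":0,"ay":0,"az":0,"jaw":0.05},{"dx":0.113,"dy":-0.001,"dz":0.001,"ax":0,"ay":0,"az":0,"jaw":0.05},{"dx":0.113,"dy":-0.001,"dz":0.001,"ax":0,"ay":0,"az":0,"jaw":0.05},{"dx":0.113,"dy":-0.001,"dz":0.001,"ax":0,"ay":0,"az":0,"jaw":0.05}]' 30
python3 - <<'E'
from h import *
st();go(.5147,-.1178,.12,101.1)
E
```

```text
time: 11.8
tcp_pos: [0.6308, 0.0964, 0.0074]
orientation: [-9.1, 89.9, -3.0]
contact_force: [-0.4, -1.6, 7.7]
width: 0.678
{'time': 11.8, 'qpos': [3.331, 43.136, 85.477, -0.012, 51.301, -92.757], 'tcp_pos': [0.631, 0.096, 0.007], 'orientation': [-9.145, 89.913, -3.049], 'contact_force': [-0.435, -1.615, 7.75], 'width': 0.678}
go {'dx': -0.1127, 'dy': -0.2006, 'dz': -0.1381, 'ax': -0.0873, 'ay': 0.0015, 'az': 0.0003} dist 4.3 rows; turn rows 0.5
```

```bash
python3 -m pendant '[{"dx":-0.04,"dy":0,"dz":0,"ax":0,"ay":0,"az":0,"jaw":0.05},{"dx":-0.08,"dy":0,"dz":0,"ax":0,"ay":0,"az":0,"jaw":0.05},{"dx":-0.1,"dy":-0.03,"dz":-0.02,"ax":-0.02,"ay":0,"az":0,"jaw":0.05},{"dx":-0.1,"dy":-0.07,"dz":-0.05,"ax":-0.04,"ay":0,"az":0,"jaw":0.05},{"dx":-0.1,"dy":-0.115,"dz":-0.08,"ax":-0.06,"ay":0,"az":0,"jaw":0.05},{"dx":-0.1,"dy":-0.155,"dz":-0.105,"ax":-0.08,"ay":0,"az":0,"jaw":0.05},{"dx":-0.1,"dy":-0.185,"dz":-0.13,"ax":-0.087,"ay":0,"az":0,"jaw":0.05},{"dx":-0.1,"dy":-0.2,"dz":-0.138,"ax":-0.087,"ay":0,"az":0,"jaw":0.05},{"dx":-0.1,"dy":-0.2,"dz":-0.138,"ax":-0.087,"ay":0,"az":0,"jaw":0.05},{"dx":-0.1,"dy":-0.2,"dz":-0.138,"ax":-0.087,"ay":0,"az":0,"jaw":0.05}]' 30
python3 - <<'E'
from h import *
st();go(.5147,-.1178,.027,101.1)
r=arm.read_camera("wrist"); cv2.imwrite("pics/w6.png",r["frame"])
r=arm.read_camera("top"); cv2.imwrite("pics/t6.png",r["frame"])
E
```

```text
time: 13.05
tcp_pos: [0.5148, -0.1164, 0.1065]
orientation: [-0.7, 90.0, 10.4]
contact_force: [-0.3, 0.2, -2.5]
width: 0.677
{'time': 13.05, 'qpos': [-19.236, 28.413, 97.826, 0.016, 53.738, -120.348], 'tcp_pos': [0.515, -0.116, 0.107], 'orientation': [-0.744, 89.974, 10.358], 'contact_force': [-0.284, 0.197, -2.484], 'width': 0.677}
go {'dx': 0.0795, 'dy': -0.0013, 'dz': -0.0004, 'ax': 0.0001, 'ay': 0.0004, 'az': 0.0} dist 1.3 rows; turn rows 0.0
```

View pics/w6.png

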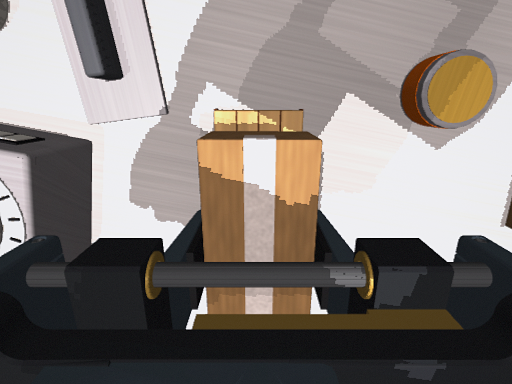

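View pics/t6.png

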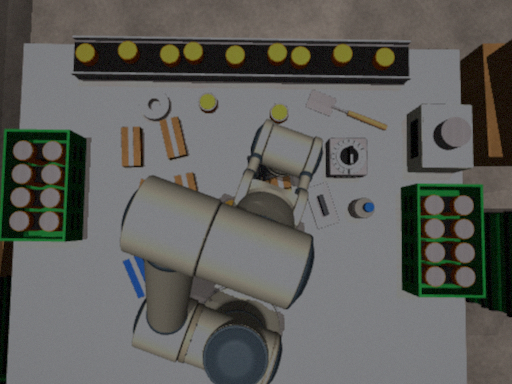

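```bash
python3 -m pendant '[{"dx":0.03,"dy":-0.001,"dz":0,"ax":0,"ay":0,"az":0,"jaw":0.05},{"dx":0.06,"dy":-0.001,"dz":0,"ax":0,"ay":0,"az":0,"jaw":0.05},{"dx":0.075,"dy":-0.001,"dz":0,"ax":0,"ay":0,"az":0,"jaw":0.05},{"dx":0.08,"dy":-0.001,"dz":0,"ax":0,"ay":0,"az":0,"jaw":0.05},{"dx":0.081,"dy":-0.001,"dz":0,"ax":0,"ay":0,"az":0,"jaw":0.05},{"dx":0.081,"dy":-0.001,"dz":0,"ax":0,"ay":0,"az":0,"jaw":0.05}]' 30
python3 - <<'E'
from h import *
st();print(phi()[0])
E
```

```text
time: 13.9
tcp_pos: [0.5149, -0.1182, 0.0261]
orientation: [-29.6, 89.9, -18.6]
contact_force: [-0.0, 0.2, -4.0]
width: 0.68
{'time': 13.9, 'qpos': [-19.406, 35.808, 101.281, 0.001, 42.846, -120.488], 'tcp_pos': [0.515, -0.118, 0.026], 'orientation': [-29.639, 89.936, -18.557], 'contact_force': [-0.007, 0.16, -4.008], 'width': 0.68}
101.0814931201909
```

```bash
python3 -m pendant '[{"dx":0.0015,"dy":0,"dz":0,"ax":0,"ay":0,"az":0,"jaw":0.05},{"dx":0.0015,"dy":0,"dz":0,"ax":0,"ay":0,"az":0,"jaw":0.09},{"dx":0.0015,"dy":0,"dz":0,"ax":0,"ay":0,"az":0,"jaw":0.09},{"dx":0.0015,"dy":0,"dz":0,"ax":0,"ay":0,"az":0,"jaw":0.09},{"dx":-0.03,"dy":0,"dz":0,"ax":0,"ay":0,"az":0,"jaw":0.09},{"dx":-0.07,"dy":0,"dz":0,"ax":0,"ay":0,"az":0,"jaw":0.09},{"dx":-0.11,"dy":0,"dz":0,"ax":0,"ay":0,"az":0,"jaw":0.09},{"dx":-0.11,"dy":0,"dz":0,"ax":0,"ay":0,"az":0,"jaw":0.09}]' 30
python3 - <<'E'
from h import *
st();go(.438,.171,.10,102.6)
r=arm.read_camera("wrist"); cv2.imwrite("pics/w7.png",r["frame"])
E
```

```text
time: 14.9
tcp_pos: [0.516, -0.1186, 0.1381]
orientation: [-30.4, 89.7, -19.3]
contact_force: [-0.1, -0.4, 0.9]
width: 0.985
{'time': 14.9, 'qpos': [-19.409, 25.833, 96.026, 0.0, 57.852, -120.493], 'tcp_pos': [0.516, -0.119, 0.138], 'orientation': [-30.419, 89.711, -19.335], 'contact_force': [-0.096, -0.366, 0.888], 'width': 0.985}
go {'dx': 0.0372, 'dy': 0.2993, 'dz': -0.021, 'ax': -0.0265, 'ay': 0.0043, 'az': 0.0026} dist 4.8 rows; turn rows 0.1
```

View pics/w7.png

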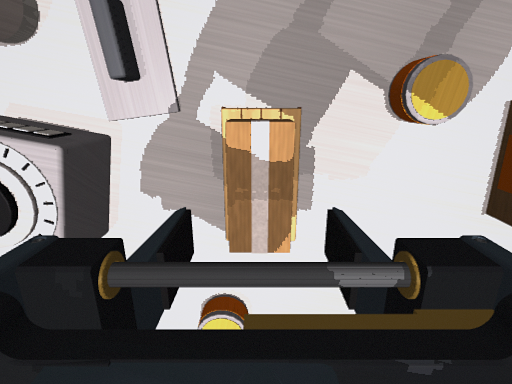

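```bash
python3 -m pendant '[{"dx":0,"dy":0.05,"dz":-0.003,"ax":0,"ay":0,"az":0,"jaw":0.09},{"dx":0,"dy":0.1,"dz":-0.006,"ax":-0.01,"ay":0,"az":0,"jaw":0.09},{"dx":0,"dy":0.16,"dz":-0.01,"ax":-0.02,"ay":0,"az":0,"jaw":0.09},{"dx":0.01,"dy":0.22,"dz":-0.015,"ax":-0.026,"ay":0,"az":0,"jaw":0.09},{"dx":0.02,"dy":0.27,"dz":-0.02,"ax":-0.026,"ay":0,"az":0,"jaw":0.09},{"dx":0.037,"dy":0.29,"dz":-0.021,"ax":-0.026,"ay":0,"az":0,"jaw":0.09},{"dx":0.037,"dy":0.299,"dz":-0.021,"ax":-0.026,"ay":0,"az":0,"jaw":0.09},{"dx":0.037,"dy":0.299,"dz":-0.021,"ax":-0.026,"ay":0,"az":0,"jaw":0.09}]' 30
python3 - <<'E'
from h import *
st();go(.438,.171,.006,102.6)
r=arm.read_camera("wrist"); cv2.imwrite("pics/w8.png",r["frame"])
for c in ["top","scene"]:
    r=arm.read_camera(c); cv2.imwrite(f"pics/{c}8.png",r["frame"]); h=cv2.cvtColor(r["frame"],cv2.COLOR_BGR2HSV)
    V=105 if c=="top" else 150
    m=cv2.inRange(h,(5,100,V),(18,255,255))
    [print(c,o) for o in rects(r,m,.060,200,2500,close=7 if c=="top" else 11) if o[1]<50]
E
```

```text
time: 15.95
tcp_pos: [0.4364, 0.1712, 0.0983]
orientation: [-172.0, 90.0, -159.5]
contact_force: [0.6, -0.2, -1.0]
width: 0.986
{'time': 15.95, 'qpos': [14.12, 25.532, 106.275, -0.006, 48.23, -88.47], 'tcp_pos': [0.436, 0.171, 0.098], 'orientation': [-172.05, 89.963, -159.455], 'contact_force': [0.625, -0.179, -1.006], 'width': 0.986}
go {'dx': 0.0923, 'dy': -0.0005, 'dz': 0.0016, 'ax': -0.0001, 'ay': -0.0006, 'az': 0.0001} dist 1.5 rows; turn rows 0.0
top (762.9, -828.5, 376.3, 63.0, -1.5, (np.int32(484), np.int32(43), np.int32(20), np.int32(113)))
top (512.4, -118.4, 136.2, 59.1, 10.7, (np.int32(265), np.int32(150), np.int32(24), np.int32(42)))
scene (529.2, -118.3, 155.4, 64.2, 7.0, (np.int32(206), np.int32(217), np.int32(41), np.int32(51)))
scene (713.5, -420.5, 128.9, 14.5, 68.7, (np.int32(114), np.int32(343), np.int32(55), np.int32(8)))
```

View pics/w8.png

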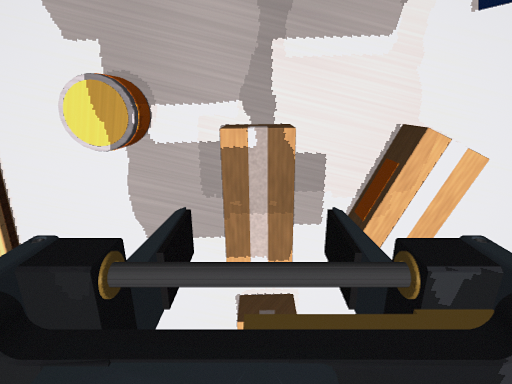

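View pics/scene8.png

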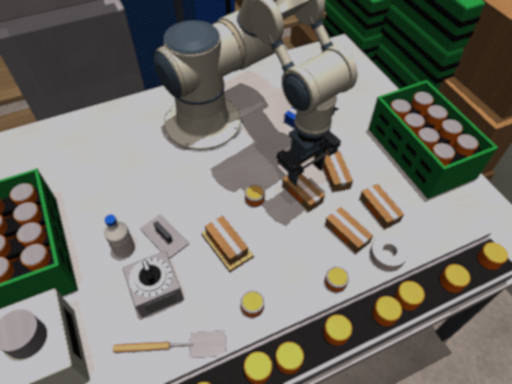

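```bash
python3 -m pendant '[{"dx":0.04,"dy":0,"dz":0.001,"ax":0,"ay":0,"az":0,"jaw":0.09},{"dx":0.07,"dy":0,"dz":0.001,"ax":0,"ay":0,"az":0,"jaw":0.09},{"dx":0.088,"dy":0,"dz":0.001,"ax":0,"ay":0,"az":0,"jaw":0.09},{"dx":0.092,"dy":0,"dz":0.001,"ax":0,"ay":0,"az":0,"jaw":0.09},{"dx":0.092,"dy":0,"dz":0.001,"ax":0,"ay":0,"az":0,"jaw":0.05},{"dx":0.092,"dy":0,"dz":0.001,"ax":0,"ay":0,"az":0,"jaw":0.05},{"dx":0.092,"dy":0,"dz":0.001,"ax":0,"ay":0,"az":0,"jaw":0.05},{"dx":0.092,"dy":0,"dz":0.001,"ax":0,"ay":0,"az":0,"jaw":0.05},{"dx":0.092,"dy":0,"dz":0.001,"ax":0,"ay":0,"az":0,"jaw":0.05}]' 30
python3 - <<'E'
from h import *
st();go(.5147,-.1178,.14,101.1)
E
```

```text
time: 17.23
tcp_pos: [0.4377, 0.1716, 0.007]
orientation: [-5.5, 89.9, 7.1]
contact_force: [0.6, -1.0, 8.6]
width: 0.677
{'time': 17.225, 'qpos': [14.125, 35.366, 110.136, -0.014, 34.435, -88.445], 'tcp_pos': [0.438, 0.172, 0.007], 'orientation': [-5.465, 89.937, 7.116], 'contact_force': [0.592, -0.972, 8.611], 'width': 0.677}
go {'dx': -0.1329, 'dy': -0.2992, 'dz': 0.0122, 'ax': 0.0259, 'ay': 0.0011, 'az': 0.0001} dist 5.2 rows; turn rows 0.1
```

```bash
python3 -m pendant '[{"dx":-0.04,"dy":0,"dz":0,"ax":0,"ay":0,"az":0,"jaw":0.05},{"dx":-0.09,"dy":0,"dz":0,"ax":0,"ay":0,"az":0,"jaw":0.05},{"dx":-0.12,"dy":-0.04,"dz":0.002,"ax":0.01,"ay":0,"az":0,"jaw":0.05},{"dx":-0.12,"dy":-0.09,"dz":0.004,"ax":0.026,"ay":0,"az":0,"jaw":0.05},{"dx":-0.12,"dy":-0.14,"dz":0.006,"ax":0.026,"ay":0,"az":0,"jaw":0.05},{"dx":-0.12,"dy":-0.19,"dz":0.008,"ax":0.026,"ay":0,"az":0,"jaw":0.05},{"dx":-0.12,"dy":-0.24,"dz":0.01,"ax":0.026,"ay":0,"az":0,"jaw":0.05},{"dx":-0.12,"dy":-0.28,"dz":0.012,"ax":0.026,"ay":0,"az":0,"jaw":0.05},{"dx":-0.12,"dy":-0.298,"dz":0.012,"ax":0.026,"ay":0,"az":0,"jaw":0.05},{"dx":-0.12,"dy":-0.298,"dz":0.012,"ax":0.026,"ay":0,"az":0,"jaw":0.05}]' 30
python3 - <<'E'
from h import *
st();go(.5147,-.1178,.067,101.1)
r=arm.read_camera("wrist"); cv2.imwrite("pics/w9.png",r["frame"])
E
```

```text
time: 18.48
tcp_pos: [0.5138, -0.1173, 0.1264]
orientation: [138.4, 90.0, 149.4]
contact_force: [-0.1, 0.9, -2.8]
width: 0.675
{'time': 18.475, 'qpos': [-19.355, 26.725, 96.805, 0.003, 56.481, -120.361], 'tcp_pos': [0.514, -0.117, 0.126], 'orientation': [138.358, 89.989, 149.362], 'contact_force': [-0.06, 0.888, -2.802], 'width': 0.675}
go {'dx': 0.0594, 'dy': -0.0007, 'dz': 0.0008, 'ax': -0.0017, 'ay': -0.0001, 'az': -0.0001} dist 1.0 rows; turn rows 0.0
```

View pics/w9.png

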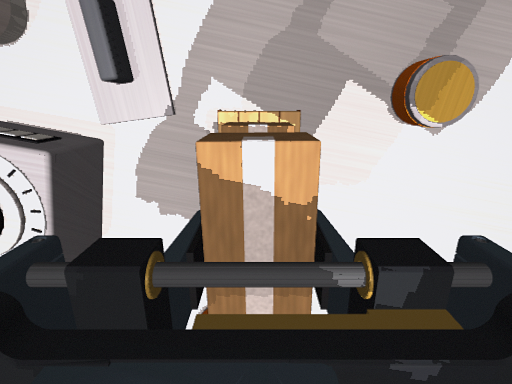

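Held straight; lower to just touching, release, rise.

```bash
python3 -m pendant '[{"dx":0.03,"dy":0,"dz":0.001,"ax":0,"ay":0,"az":0,"jaw":0.05},{"dx":0.05,"dy":-0.001,"dz":0.001,"ax":0,"ay":0,"az":0,"jaw":0.05},{"dx":0.057,"dy":-0.001,"dz":0.001,"ax":0,"ay":0,"az":0,"jaw":0.05},{"dx":0.06,"dy":-0.001,"dz":0.001,"ax":0,"ay":0,"az":0,"jaw":0.05},{"dx":0.061,"dy":-0.001,"dz":0.001,"ax":0,"ay":0,"az":0,"jaw":0.05},{"dx":0.061,"dy":-0.001,"dz":0.001,"ax":0,"ay":0,"az":0,"jaw":0.05}]' 30
python3 - <<'E'
from h import *
st();print(phi()[0])
E
```

```text
time: 19.27
tcp_pos: [0.5148, -0.1166, 0.0669]
orientation: [45.8, 90.0, 56.9]
contact_force: [-7.0, 5.6, 16.0]
width: 0.68
{'time': 19.275, 'qpos': [-19.26, 31.925, 99.732, 0.036, 48.336, -120.403], 'tcp_pos': [0.515, -0.117, 0.067], 'orientation': [45.802, 89.973, 56.922], 'contact_force': [-7.034, 5.637, 16.024], 'width': 0.68}
101.11963764785575
```

```bash
python3 -m pendant '[{"dx":0.0005,"dy":0,"dz":0,"ax":0,"ay":0,"az":0,"jaw":0.05},{"dx":0.0005,"dy":0,"dz":0,"ax":0,"ay":0,"az":0,"jaw":0.09},{"dx":0.0005,"dy":0,"dz":0,"ax":0,"ay":0,"az":0,"jaw":0.09},{"dx":0.0005,"dy":0,"dz":0,"ax":0,"ay":0,"az":0,"jaw":0.09},{"dx":-0.03,"dy":0,"dz":0,"ax":0,"ay":0,"az":0,"jaw":0.09},{"dx":-0.07,"dy":0,"dz":0,"ax":0,"ay":0,"az":0,"jaw":0.09},{"dx":-0.11,"dy":0,"dz":0,"ax":0,"ay":0,"az":0,"jaw":0.09},{"dx":-0.11,"dy":0,"dz":0,"ax":0,"ay":0,"az":0,"jaw":0.09}]' 30
python3 - <<'E'
from h import *
st();go(.4142,.306,.12,77.8)
E
```

```text
time: 20.27
tcp_pos: [0.5167, -0.118, 0.1781]
orientation: [-30.7, 89.7, -19.6]
contact_force: [0.1, 0.2, 0.3]
width: 0.991
{'time': 20.275, 'qpos': [-19.326, 22.885, 93.346, -0.002, 63.472, -120.405], 'tcp_pos': [0.517, -0.118, 0.178], 'orientation': [-30.684, 89.703, -19.604], 'contact_force': [0.108, 0.222, 0.321], 'width': 0.991}
go {'dx': 0.0569, 'dy': 0.436, 'dz': -0.0193, 'ax': 0.4063, 'ay': 0.0049, 'az': 0.0017} dist 7.0 rows; turn rows 2.2
```

```bash
python3 -m pendant '[{"dx":0,"dy":0.05,"dz":-0.003,"ax":0.1,"ay":0,"az":0,"jaw":0.09},{"dx":0,"dy":0.1,"dz":-0.006,"ax":0.2,"ay":0,"az":0,"jaw":0.09},{"dx":0,"dy":0.16,"dz":-0.008,"ax":0.3,"ay":0,"az":0,"jaw":0.09},{"dx":0.01,"dy":0.22,"dz":-0.01,"ax":0.4,"ay":0,"az":0,"jaw":0.09},{"dx":0.02,"dy":0.28,"dz":-0.012,"ax":0.406,"ay":0,"az":0,"jaw":0.09},{"dx":0.03,"dy":0.34,"dz":-0.014,"ax":0.406,"ay":0,"az":0,"jaw":0.09},{"dx":0.045,"dy":0.39,"dz":-0.017,"ax":0.406,"ay":0,"az":0,"jaw":0.09},{"dx":0.057,"dy":0.425,"dz":-0.019,"ax":0.406,"ay":0,"az":0,"jaw":0.09},{"dx":0.057,"dy":0.436,"dz":-0.019,"ax":0.406,"ay":0,"az":0,"jaw":0.09},{"dx":0.057,"dy":0.436,"dz":-0.019,"ax":0.406,"ay":0,"az":0,"jaw":0.09}]' 30
python3 - <<'E'
from h import *
st();go(.4142,.306,.006,77.8)
r=arm.read_camera("wrist"); cv2.imwrite("pics/w10.png",r["frame"])
for c in ["top","scene"]:
    r=arm.read_camera(c); cv2.imwrite(f"pics/{c}10.png",r["frame"]); h=cv2.cvtColor(r["frame"],cv2.COLOR_BGR2HSV)
    V=105 if c=="top" else 150
    m=cv2.inRange(h,(5,100,V),(16,255,255))
    [print(c,o) for o in rects(r,m,.102,200,2500,close=7 if c=="top" else 11) if o[1]<50]
E
```

```text
time: 21.52
tcp_pos: [0.4125, 0.3067, 0.1181]
orientation: [-124.8, 90.0, -136.9]
contact_force: [0.1, -0.6, 1.1]
width: 0.986
{'time': 21.525, 'qpos': [29.98, 26.561, 99.039, -0.01, 54.433, -47.889], 'tcp_pos': [0.412, 0.307, 0.118], 'orientation': [-124.804, 89.965, -136.929], 'contact_force': [0.144, -0.562, 1.112], 'width': 0.986}
go {'dx': 0.1121, 'dy': -0.0003, 'dz': 0.0019, 'ax': 0.0013, 'ay': -0.0003, 'az': 0.0005} dist 1.8 rows; turn rows 0.0
top (750.7, -811.8, 363.6, 64.6, 0.9, (np.int32(483), np.int32(43), np.int32(21), np.int32(113)))
top (516.2, -116.5, 126.9, 60.0, 11.2, (np.int32(264), np.int32(148), np.int32(26), np.int32(42)))
scene (515.3, -118.1, 124.6, 58.1, 11.8, (np.int32(205), np.int32(209), np.int32(43), np.int32(41)))
scene (727.5, -421.8, 109.2, 13.9, 68.7, (np.int32(114), np.int32(343), np.int32(49), np.int32(8)))
```

View pics/w10.png

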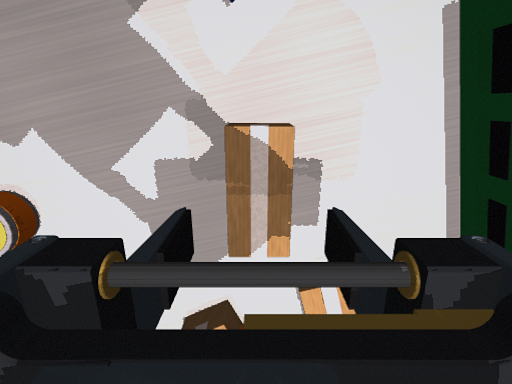

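View pics/scene10.png

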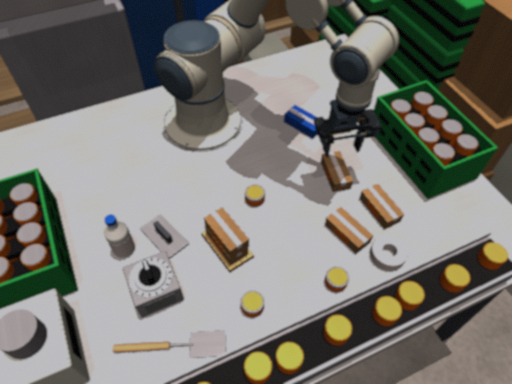

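```bash
python3 -m pendant '[{"dx":0.04,"dy":0,"dz":0.002,"ax":0,"ay":0,"az":0,"jaw":0.09},{"dx":0.08,"dy":0,"dz":0.002,"ax":0,"ay":0,"az":0,"jaw":0.09},{"dx":0.105,"dy":0,"dz":0.002,"ax":0,"ay":0,"az":0,"jaw":0.09},{"dx":0.112,"dy":0,"dz":0.002,"ax":0,"ay":0,"az":0,"jaw":0.09},{"dx":0.112,"dy":0,"dz":0.002,"ax":0,"ay":0,"az":0,"jaw":0.05},{"dx":0.112,"dy":0,"dz":0.002,"ax":0,"ay":0,"az":0,"jaw":0.05},{"dx":0.112,"dy":0,"dz":0.002,"ax":0,"ay":0,"az":0,"jaw":0.05},{"dx":0.112,"dy":0,"dz":0.002,"ax":0,"ay":0,"az":0,"jaw":0.05},{"dx":0.112,"dy":0,"dz":0.002,"ax":0,"ay":0,"az":0,"jaw":0.05}]' 30
python3 - <<'E'
from h import *
st();go(.5147,-.1178,.17,101.1)
E
```

```text
time: 22.8
tcp_pos: [0.4151, 0.3065, 0.0073]
orientation: [38.2, 89.9, 26.0]
contact_force: [0.3, -0.6, 8.6]
width: 0.68
{'time': 22.8, 'qpos': [29.816, 37.145, 103.645, -0.009, 39.129, -47.996], 'tcp_pos': [0.415, 0.307, 0.007], 'orientation': [38.186, 89.918, 26.005], 'contact_force': [0.347, -0.58, 8.614], 'width': 0.68}
go {'dx': -0.1629, 'dy': -0.3936, 'dz': 0.1871, 'ax': -0.4063, 'ay': 0.0013, 'az': -0.0006} dist 7.4 rows; turn rows 2.2
```

```bash
python3 -m pendant '[{"dx":-0.05,"dy":0,"dz":0,"ax":0,"ay":0,"az":0,"jaw":0.05},{"dx":-0.1,"dy":0,"dz":0,"ax":0,"ay":0,"az":0,"jaw":0.05},{"dx":-0.14,"dy":-0.04,"dz":0.02,"ax":-0.1,"ay":0,"az":0,"jaw":0.05},{"dx":-0.16,"dy":-0.09,"dz":0.04,"ax":-0.2,"ay":0,"az":0,"jaw":0.05},{"dx":-0.16,"dy":-0.15,"dz":0.07,"ax":-0.3,"ay":0,"az":0,"jaw":0.05},{"dx":-0.16,"dy":-0.21,"dz":0.1,"ax":-0.406,"ay":0,"az":0,"jaw":0.05},{"dx":-0.16,"dy":-0.27,"dz":0.13,"ax":-0.406,"ay":0,"az":0,"jaw":0.05},{"dx":-0.16,"dy":-0.33,"dz":0.157,"ax":-0.406,"ay":0,"az":0,"jaw":0.05},{"dx":-0.16,"dy":-0.375,"dz":0.178,"ax":-0.406,"ay":0,"az":0,"jaw":0.05},{"dx":-0.16,"dy":-0.393,"dz":0.187,"ax":-0.406,"ay":0,"az":0,"jaw":0.05}]' 40
python3 - <<'E'
from h import *
st();go(.5147,-.1178,.109,101.1)
r=arm.read_camera("wrist"); cv2.imwrite("pics/w11.png",r["frame"])
E
```

```text
time: 24.05
tcp_pos: [0.5148, -0.1205, 0.1667]
orientation: [-52.7, 89.9, -41.8]
contact_force: [0.3, 0.0, -2.1]
width: 0.676
{'time': 24.05, 'qpos': [-19.639, 23.721, 94.094, -0.023, 62.135, -120.556], 'tcp_pos': [0.515, -0.121, 0.167], 'orientation': [-52.746, 89.946, -41.817], 'contact_force': [0.309, 0.045, -2.093], 'width': 0.676}
go {'dx': 0.0577, 'dy': 0.0028, 'dz': 0.0004, 'ax': -0.003, 'ay': 0.0006, 'az': 0.0007} dist 0.9 rows; turn rows 0.0
```

View pics/w11.png

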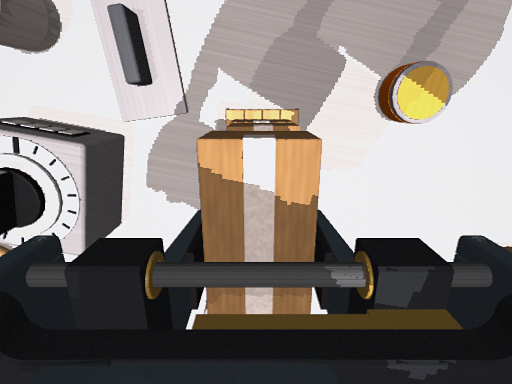

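```bash
python3 -m pendant '[{"dx":0.025,"dy":0,"dz":0,"ax":0,"ay":0,"az":0,"jaw":0.05},{"dx":0.045,"dy":0,"dz":0,"ax":0,"ay":0,"az":0,"jaw":0.05},{"dx":0.053,"dy":0,"dz":0,"ax":0,"ay":0,"az":0,"jaw":0.05},{"dx":0.055,"dy":0,"dz":0,"ax":0,"ay":0,"az":0,"jaw":0.05},{"dx":0.055,"dy":0,"dz":0,"ax":0,"ay":0,"az":0,"jaw":0.05}]' 40
python3 - <<'E'
from h import *
st();go(.5147,-.1178,.109,101.1)
E
```

```text
time: 24.72
tcp_pos: [0.5147, -0.1173, 0.112]
orientation: [-30.2, 90.0, -19.1]
contact_force: [0.6, 1.0, -2.3]
width: 0.68
{'time': 24.725, 'qpos': [-19.319, 27.951, 97.533, 0.0, 54.474, -120.408], 'tcp_pos': [0.515, -0.117, 0.112], 'orientation': [-30.238, 89.958, -19.149], 'contact_force': [0.602, 1.043, -2.324], 'width': 0.68}
go {'dx': 0.003, 'dy': -0.0005, 'dz': -0.0001, 'ax': -0.0002, 'ay': 0.0006, 'az': 0.0004} dist 0.0 rows; turn rows 0.0
```

```bash
python3 -m pendant '[{"dx":0.002,"dy":0,"dz":0,"ax":0,"ay":0,"az":0,"jaw":0.05},{"dx":0.003,"dy":0,"dz":0,"ax":0,"ay":0,"az":0,"jaw":0.05},{"dx":0.003,"dy":0,"dz":0,"ax":0,"ay":0,"az":0,"jaw":0.09},{"dx":0.003,"dy":0,"dz":0,"ax":0,"ay":0,"az":0,"jaw":0.09},{"dx":0.003,"dy":0,"dz":0,"ax":0,"ay":0,"az":0,"jaw":0.09},{"dx":-0.03,"dy":0,"dz":0,"ax":0,"ay":0,"az":0,"jaw":0.09},{"dx":-0.07,"dy":0,"dz":0,"ax":0,"ay":0,"az":0,"jaw":0.09},{"dx":-0.11,"dy":0,"dz":0,"ax":0,"ay":0,"az":0,"jaw":0.09},{"dx":-0.11,"dy":0,"dz":0,"ax":0,"ay":0,"az":0,"jaw":0.09}]' 30
python3 - <<'E'
from h import *
st();go(.622,.223,.12,105)
E
```

```text
time: 25.85
tcp_pos: [0.5159, -0.1178, 0.2242]
orientation: [-30.5, 89.7, -19.4]
contact_force: [0.3, 0.2, -1.0]
width: 0.985
{'time': 25.85, 'qpos': [-19.329, 19.816, 89.999, -0.0, 69.883, -120.411], 'tcp_pos': [0.516, -0.118, 0.224], 'orientation': [-30.499, 89.697, -19.417], 'contact_force': [0.276, 0.155, -1.025], 'width': 0.985}
go {'dx': 0.1041, 'dy': 0.3144, 'dz': 0.1691, 'ax': -0.0684, 'ay': 0.0045, 'az': 0.0028} dist 5.9 rows; turn rows 0.4
```

```bash
python3 -m pendant '[{"dx":0,"dy":0.04,"dz":0.02,"ax":-0.01,"ay":0,"az":0,"jaw":0.09},{"dx":0,"dy":0.09,"dz":0.05,"ax":-0.02,"ay":0,"az":0,"jaw":0.09},{"dx":0.02,"dy":0.14,"dz":0.075,"ax":-0.04,"ay":0,"az":0,"jaw":0.09},{"dx":0.04,"dy":0.19,"dz":0.1,"ax":-0.06,"ay":0,"az":0,"jaw":0.09},{"dx":0.065,"dy":0.24,"dz":0.13,"ax":-0.068,"ay":0,"az":0,"jaw":0.09},{"dx":0.09,"dy":0.28,"dz":0.152,"ax":-0.068,"ay":0,"az":0,"jaw":0.09},{"dx":0.103,"dy":0.305,"dz":0.168,"ax":-0.068,"ay":0,"az":0,"jaw":0.09},{"dx":0.103,"dy":0.314,"dz":0.169,"ax":-0.068,"ay":0,"az":0,"jaw":0.09},{"dx":0.103,"dy":0.314,"dz":0.169,"ax":-0.068,"ay":0,"az":0,"jaw":0.09}]' 30
python3 - <<'E'
from h import *
st();go(.622,.223,.006,105)
r=arm.read_camera("wrist"); cv2.imwrite("pics/w12.png",r["frame"])
for c in ["top","scene"]:
    r=arm.read_camera(c); cv2.imwrite(f"pics/{c}12.png",r["frame"]); h=cv2.cvtColor(r["frame"],cv2.COLOR_BGR2HSV)
    V=105 if c=="top" else 150
    m=cv2.inRange(h,(5,100,V),(16,255,255))
    [print(c,o) for o in rects(r,m,.144,200,2500,close=9 if c=="top" else 11) if o[1]<50]
E
```

```text
time: 26.98
tcp_pos: [0.6194, 0.2232, 0.1182]
orientation: [-169.2, 90.0, -154.2]
contact_force: [0.4, -1.4, -0.3]
width: 0.988
{'time': 26.975, 'qpos': [14.623, 36.428, 77.924, -0.009, 65.689, -90.38], 'tcp_pos': [0.619, 0.223, 0.118], 'orientation': [-169.176, 89.959, -154.17], 'contact_force': [0.436, -1.364, -0.284], 'width': 0.988}
go {'dx': 0.1122, 'dy': -0.0008, 'dz': 0.0025, 'ax': 0.0001, 'ay': -0.0007, 'az': 0.0001} dist 1.8 rows; turn rows 0.0
top (738.8, -790.6, 353.1, 65.9, 0.9, (np.int32(483), np.int32(43), np.int32(22), np.int32(113)))
top (515.0, -117.1, 126.9, 59.2, 11.2, (np.int32(265), np.int32(146), np.int32(26), np.int32(44)))
scene (514.0, -119.2, 124.8, 57.3, 11.2, (np.int32(204), np.int32(200), np.int32(43), np.int32(42)))
```

View pics/w12.png

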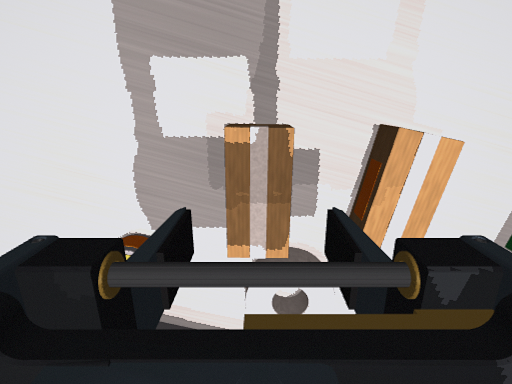

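View pics/scene12.png

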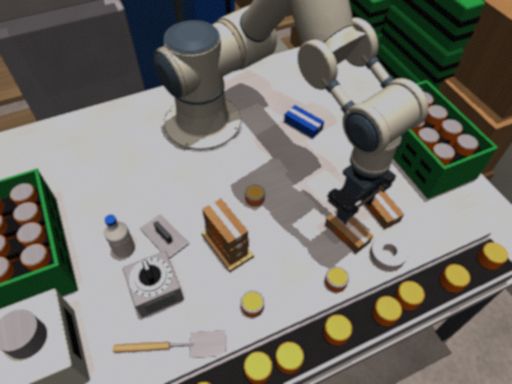

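```bash
python3 -m pendant '[{"dx":0.04,"dy":0,"dz":0.002,"ax":0,"ay":0,"az":0,"jaw":0.09},{"dx":0.08,"dy":0,"dz":0.002,"ax":0,"ay":0,"az":0,"jaw":0.09},{"dx":0.105,"dy":0,"dz":0.002,"ax":0,"ay":0,"az":0,"jaw":0.09},{"dx":0.112,"dy":0,"dz":0.002,"ax":0,"ay":0,"az":0,"jaw":0.09},{"dx":0.112,"dy":0,"dz":0.002,"ax":0,"ay":0,"az":0,"jaw":0.05},{"dx":0.112,"dy":0,"dz":0.002,"ax":0,"ay":0,"az":0,"jaw":0.05},{"dx":0.112,"dy":0,"dz":0.002,"ax":0,"ay":0,"az":0,"jaw":0.05},{"dx":0.112,"dy":0,"dz":0.002,"ax":0,"ay":0,"az":0,"jaw":0.05},{"dx":0.112,"dy":0,"dz":0.002,"ax":0,"ay":0,"az":0,"jaw":0.05}]' 40
python3 - <<'E'
from h import *
st();go(.5147,-.1178,.215,101.1)
E
```

```text
time: 28.25
tcp_pos: [0.6225, 0.2239, 0.0075]
orientation: [-6.5, 89.9, 8.5]
contact_force: [-1.6, -1.1, 7.3]
width: 0.679
{'time': 28.25, 'qpos': [14.617, 44.467, 81.786, -0.011, 53.662, -90.353], 'tcp_pos': [0.623, 0.224, 0.007], 'orientation': [-6.457, 89.914, 8.519], 'contact_force': [-1.639, -1.059, 7.269], 'width': 0.679}
go {'dx': -0.2078, 'dy': -0.3022, 'dz': -0.1921, 'ax': 0.0677, 'ay': 0.0015, 'az': 0.0001} dist 6.6 rows; turn rows 0.4
```

```bash
python3 -m pendant '[{"dx":-0.05,"dy":0,"dz":0,"ax":0,"ay":0,"az":0,"jaw":0.05},{"dx":-0.1,"dy":0,"dz":0,"ax":0,"ay":0,"az":0,"jaw":0.05},{"dx":-0.15,"dy":-0.02,"dz":-0.013,"ax":0.02,"ay":0,"az":0,"jaw":0.05},{"dx":-0.19,"dy":-0.06,"dz":-0.038,"ax":0.04,"ay":0,"az":0,"jaw":0.05},{"dx":-0.205,"dy":-0.11,"dz":-0.07,"ax":0.067,"ay":0,"az":0,"jaw":0.05},{"dx":-0.205,"dy":-0.16,"dz":-0.102,"ax":0.067,"ay":0,"az":0,"jaw":0.05},{"dx":-0.205,"dy":-0.21,"dz":-0.134,"ax":0.067,"ay":0,"az":0,"jaw":0.05},{"dx":-0.205,"dy":-0.255,"dz":-0.162,"ax":0.067,"ay":0,"az":0,"jaw":0.05},{"dx":-0.205,"dy":-0.29,"dz":-0.184,"ax":0.067,"ay":0,"az":0,"jaw":0.05},{"dx":-0.205,"dy":-0.302,"dz":-0.192,"ax":0.067,"ay":0,"az":0,"jaw":0.05}]' 40
python3 - <<'E'
from h import *
st();go(.5147,-.1178,.1515,101.1)
r=arm.read_camera("wrist"); cv2.imwrite("pics/w13.png",r["frame"])
E
```

```text
time: 29.5
tcp_pos: [0.5136, -0.1194, 0.2117]
orientation: [-86.1, 90.0, -75.1]
contact_force: [-0.4, 1.6, -3.3]
width: 0.68
{'time': 29.5, 'qpos': [-19.565, 20.579, 90.992, -0.013, 68.42, -120.575], 'tcp_pos': [0.514, -0.119, 0.212], 'orientation': [-86.135, 89.985, -75.12], 'contact_force': [-0.43, 1.563, -3.265], 'width': 0.68}
go {'dx': 0.0602, 'dy': 0.0014, 'dz': 0.0013, 'ax': -0.0015, 'ay': 0.0, 'az': 0.0003} dist 1.0 rows; turn rows 0.0
```

View pics/w13.png

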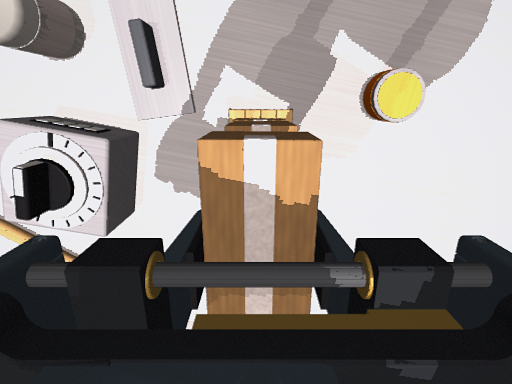

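```bash
python3 - <<'E'
import cv2,numpy as np
a=cv2.imread("pics/scene12.png")[235:320,110:200]; b=cv2.imread("pics/w13.png")[110:240,0:150]; c=cv2.imread("pics/top12.png")[130:185,320:375]
R=lambda i:cv2.resize(i,(390,390),interpolation=cv2.INTER_CUBIC)
cv2.imwrite("pics/k.png",np.hstack([R(a),R(c)])); cv2.imwrite("pics/k2.png",cv2.resize(b,None,fx=4,fy=4,interpolation=cv2.INTER_CUBIC))
E
```

```text
(no output)
```

View pics/k.png

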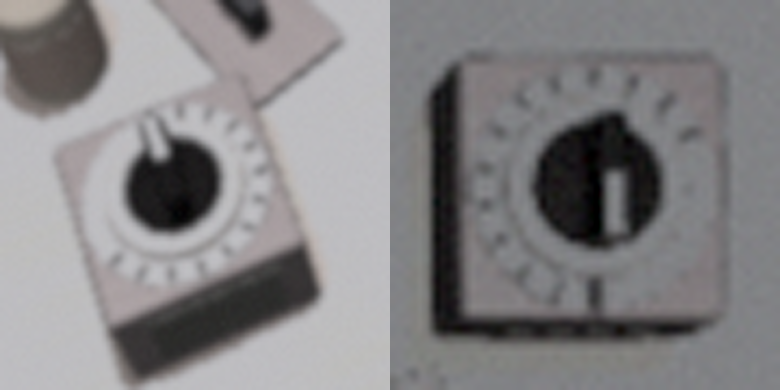

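View pics/k2.png

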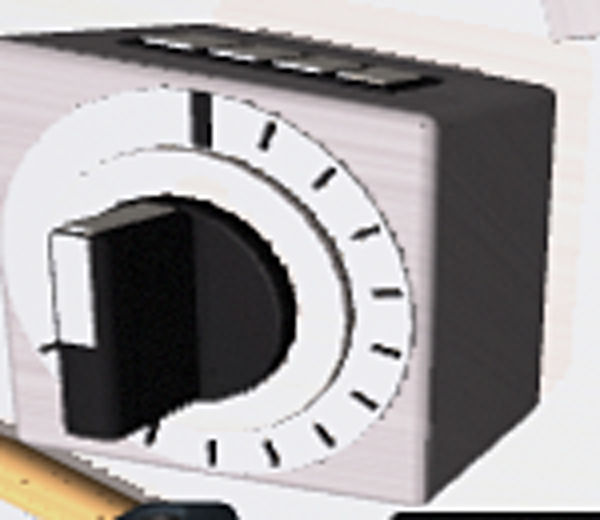

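```bash
python3 -m pendant '[{"dx":0.025,"dy":0,"dz":0.001,"ax":0,"ay":0,"az":0,"jaw":0.05},{"dx":0.045,"dy":0,"dz":0.001,"ax":0,"ay":0,"az":0,"jaw":0.05},{"dx":0.055,"dy":0,"dz":0.001,"ax":0,"ay":0,"az":0,"jaw":0.05},{"dx":0.058,"dy":0,"dz":0.001,"ax":0,"ay":0,"az":0,"jaw":0.05},{"dx":0.058,"dy":0,"dz":0.001,"ax":0,"ay":0,"az":0,"jaw":0.05}]' 40
python3 - <<'E'
from h import *
st();go(.5147,-.1178,.1515,101.1)
E
```

```text
time: 30.18
tcp_pos: [0.5158, -0.1172, 0.1538]
orientation: [-23.3, 90.0, -12.2]
contact_force: [-0.3, -0.3, -2.9]
width: 0.678
{'time': 30.175, 'qpos': [-19.27, 24.693, 94.898, 0.004, 60.379, -120.425], 'tcp_pos': [0.516, -0.117, 0.154], 'orientation': [-23.333, 89.969, -12.18], 'contact_force': [-0.289, -0.311, -2.898], 'width': 0.678}
go {'dx': 0.0023, 'dy': -0.0004, 'dz': -0.0012, 'ax': 0.0009, 'ay': 0.0005, 'az': 0.0002} dist 0.0 rows; turn rows 0.0
```

```bash
python3 -m pendant '[{"dx":0.0015,"dy":0,"dz":-0.001,"ax":0,"ay":0,"az":0,"jaw":0.05},{"dx":0.0025,"dy":0,"dz":-0.001,"ax":0,"ay":0,"az":0,"jaw":0.05},{"dx":0.0025,"dy":0,"dz":-0.001,"ax":0,"ay":0,"az":0,"jaw":0.09},{"dx":0.0025,"dy":0,"dz":-0.001,"ax":0,"ay":0,"az":0,"jaw":0.09},{"dx":0.0025,"dy":0,"dz":-0.001,"ax":0,"ay":0,"az":0,"jaw":0.09},{"dx":-0.03,"dy":0,"dz":0,"ax":0,"ay":0,"az":0,"jaw":0.09},{"dx":-0.07,"dy":0,"dz":0,"ax":0,"ay":0,"az":0,"jaw":0.09},{"dx":-0.1,"dy":0,"dz":0,"ax":0,"ay":0,"az":0,"jaw":0.09},{"dx":-0.1,"dy":0,"dz":0,"ax":0,"ay":0,"az":0,"jaw":0.09}]' 30
python3 - <<'E'
from h import *
st();go(.5905,.359,.12,92.4)
E
```

```text
time: 31.3
tcp_pos: [0.5166, -0.1177, 0.2556]
orientation: [-30.6, 89.8, -19.4]
contact_force: [0.1, 1.1, -0.7]
width: 0.984
{'time': 31.3, 'qpos': [-19.296, 18.114, 87.257, -0.001, 74.388, -120.435], 'tcp_pos': [0.517, -0.118, 0.256], 'orientation': [-30.552, 89.758, -19.413], 'contact_force': [0.083, 1.077, -0.726], 'width': 0.984}
go {'dx': 0.1352, 'dy': 0.4537, 'dz': 0.1642, 'ax': 0.1525, 'ay': 0.0038, 'az': 0.0019} dist 8.0 rows; turn rows 0.8
```

```bash
python3 -m pendant '[{"dx":0,"dy":0.05,"dz":0.017,"ax":0.02,"ay":0,"az":0,"jaw":0.09},{"dx":0,"dy":0.1,"dz":0.036,"ax":0.05,"ay":0,"az":0,"jaw":0.09},{"dx":0.02,"dy":0.155,"dz":0.056,"ax":0.1,"ay":0,"az":0,"jaw":0.09},{"dx":0.04,"dy":0.21,"dz":0.076,"ax":0.15,"ay":0,"az":0,"jaw":0.09},{"dx":0.065,"dy":0.265,"dz":0.096,"ax":0.152,"ay":0,"az":0,"jaw":0.09},{"dx":0.09,"dy":0.32,"dz":0.116,"ax":0.152,"ay":0,"az":0,"jaw":0.09},{"dx":0.11,"dy":0.375,"dz":0.136,"ax":0.152,"ay":0,"az":0,"jaw":0.09},{"dx":0.134,"dy":0.425,"dz":0.154,"ax":0.152,"ay":0,"az":0,"jaw":0.09},{"dx":0.134,"dy":0.454,"dz":0.164,"ax":0.152,"ay":0,"az":0,"jaw":0.09},{"dx":0.134,"dy":0.454,"dz":0.164,"ax":0.152,"ay":0,"az":0,"jaw":0.09}]' 30
python3 - <<'E'
from h import *
st();go(.5905,.359,.006,92.4)
r=arm.read_camera("wrist"); cv2.imwrite("pics/w14.png",r["frame"])
for c in ["top","scene"]:
    r=arm.read_camera(c); cv2.imwrite(f"pics/{c}14.png",r["frame"]); h=cv2.cvtColor(r["frame"],cv2.COLOR_BGR2HSV)
    V=105 if c=="top" else 150
    m=cv2.inRange(h,(5,100,V),(16,255,255))
    [print(c,o) for o in rects(r,m,.186,200,2500,close=9 if c=="top" else 11) if -300<o[1]<50]
E
```

```text
time: 32.55
tcp_pos: [0.5879, 0.3616, 0.1177]
orientation: [-163.1, 89.9, -160.5]
contact_force: [0.1, -0.2, 0.6]
width: 0.986
{'time': 32.55, 'qpos': [26.634, 38.826, 72.781, 0.011, 68.474, -65.935], 'tcp_pos': [0.588, 0.362, 0.118], 'orientation': [-163.074, 89.918, -160.508], 'contact_force': [0.071, -0.205, 0.623], 'width': 0.986}
go {'dx': 0.1117, 'dy': -0.0027, 'dz': 0.0026, 'ax': 0.0029, 'ay': -0.0014, 'az': 0.0004} dist 1.8 rows; turn rows 0.0
top (514.9, -117.2, 126.5, 59.2, 10.9, (np.int32(266), np.int32(144), np.int32(27), np.int32(45)))
scene (514.3, -118.7, 124.3, 57.4, 11.2, (np.int32(202), np.int32(191), np.int32(45), np.int32(42)))
```

View pics/w14.png

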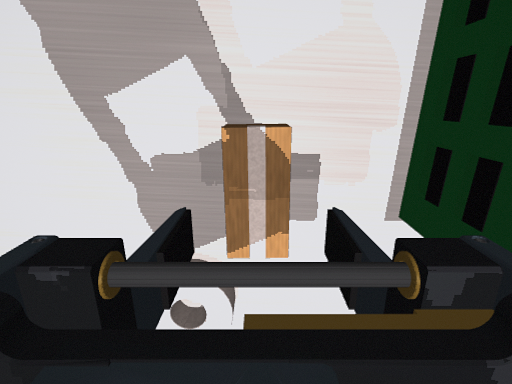

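View pics/scene14.png

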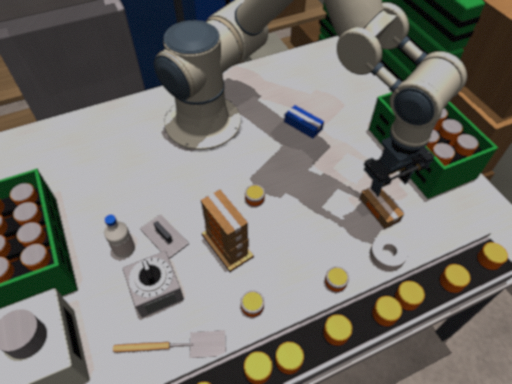

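```bash
python3 -m pendant '[{"dx":0.04,"dy":-0.001,"dz":0.002,"ax":0,"ay":0,"az":0,"jaw":0.09},{"dx":0.08,"dy":-0.001,"dz":0.002,"ax":0,"ay":0,"az":0,"jaw":0.09},{"dx":0.105,"dy":-0.001,"dz":0.002,"ax":0,"ay":0,"az":0,"jaw":0.09},{"dx":0.112,"dy":-0.001,"dz":0.002,"ax":0,"ay":0,"az":0,"jaw":0.09},{"dx":0.112,"dy":-0.001,"dz":0.002,"ax":0,"ay":0,"az":0,"jaw":0.05},{"dx":0.112,"dy":-0.001,"dz":0.002,"ax":0,"ay":0,"az":0,"jaw":0.05},{"dx":0.112,"dy":-0.001,"dz":0.002,"ax":0,"ay":0,"az":0,"jaw":0.05},{"dx":0.112,"dy":-0.001,"dz":0.002,"ax":0,"ay":0,"az":0,"jaw":0.05},{"dx":0.112,"dy":-0.001,"dz":0.002,"ax":0,"ay":0,"az":0,"jaw":0.05}]' 40
python3 - <<'E'
from h import *
st();go(.5147,-.1178,.25,101.1)
E
```

```text
time: 33.83
tcp_pos: [0.5913, 0.3592, 0.0085]
orientation: [23.6, 89.9, 26.1]
contact_force: [-1.7, -0.4, 6.9]
width: 0.681
{'time': 33.825, 'qpos': [26.336, 46.202, 76.847, -0.001, 56.855, -66.098], 'tcp_pos': [0.591, 0.359, 0.009], 'orientation': [23.642, 89.904, 26.076], 'contact_force': [-1.721, -0.433, 6.896], 'width': 0.681}
go {'dx': -0.2419, 'dy': -0.4731, 'dz': -0.0964, 'ax': -0.1512, 'ay': 0.0016, 'az': -0.0006} dist 8.6 rows; turn rows 0.8
```

```bash
python3 -m pendant '[{"dx":-0.05,"dy":0,"dz":0,"ax":0,"ay":0,"az":0,"jaw":0.05},{"dx":-0.1,"dy":0,"dz":0,"ax":0,"ay":0,"az":0,"jaw":0.05},{"dx":-0.15,"dy":-0.03,"dz":-0.006,"ax":-0.02,"ay":0,"az":0,"jaw":0.05},{"dx":-0.2,"dy":-0.08,"dz":-0.016,"ax":-0.04,"ay":0,"az":0,"jaw":0.05},{"dx":-0.235,"dy":-0.14,"dz":-0.029,"ax":-0.08,"ay":0,"az":0,"jaw":0.05},{"dx":-0.245,"dy":-0.2,"dz":-0.041,"ax":-0.12,"ay":0,"az":0,"jaw":0.05},{"dx":-0.245,"dy":-0.26,"dz":-0.053,"ax":-0.151,"ay":0,"az":0,"jaw":0.05},{"dx":-0.245,"dy":-0.32,"dz":-0.065,"ax":-0.151,"ay":0,"az":0,"jaw":0.05},{"dx":-0.245,"dy":-0.37,"dz":-0.075,"ax":-0.151,"ay":0,"az":0,"jaw":0.05},{"dx":-0.245,"dy":-0.4,"dz":-0.082,"ax":-0.151,"ay":0,"az":0,"jaw":0.05}]' 40
python3 - <<'E'
from h import *
st();go(.5147,-.1178,.25,101.1)
E
```

```text
time: 35.08
tcp_pos: [0.5247, -0.0469, 0.2526]
orientation: [-113.4, 90.0, -102.4]
contact_force: [0.4, 1.4, -4.5]
width: 0.679
{'time': 35.075, 'qpos': [-11.585, 18.147, 87.705, -0.028, 74.149, -112.545], 'tcp_pos': [0.525, -0.047, 0.253], 'orientation': [-113.354, 89.973, -102.387], 'contact_force': [0.444, 1.351, -4.534], 'width': 0.679}
go {'dx': 0.0027, 'dy': -0.0677, 'dz': -0.0233, 'ax': -0.0023, 'ay': -0.0002, 'az': 0.0004} dist 1.1 rows; turn rows 0.0
```

```bash
python3 -m pendant '[{"dx":0,"dy":-0.03,"dz":-0.01,"ax":0,"ay":0,"az":0,"jaw":0.05},{"dx":0,"dy":-0.055,"dz":-0.019,"ax":0,"ay":0,"az":0,"jaw":0.05},{"dx":0,"dy":-0.069,"dz":-0.024,"ax":0,"ay":0,"az":0,"jaw":0.05},{"dx":0,"dy":-0.069,"dz":-0.024,"ax":0,"ay":0,"az":0,"jaw":0.05}]' 40
python3 - <<'E'
from h import *
st();go(.5147,-.1178,.1945,101.1)
r=arm.read_camera("wrist"); cv2.imwrite("pics/w15.png",r["frame"])
E
```

```text
time: 35.58
tcp_pos: [0.5152, -0.117, 0.2525]
orientation: [136.6, 90.0, 147.6]
contact_force: [-0.1, 0.9, -3.7]
width: 0.68
{'time': 35.575, 'qpos': [-19.271, 18.287, 87.518, 0.002, 74.201, -120.288], 'tcp_pos': [0.515, -0.117, 0.252], 'orientation': [136.567, 89.993, 147.584], 'contact_force': [-0.139, 0.875, -3.713], 'width': 0.68}
go {'dx': 0.058, 'dy': -0.0007, 'dz': -0.0007, 'ax': -0.0014, 'ay': -0.0001, 'az': -0.0001} dist 0.9 rows; turn rows 0.0
```

View pics/w15.png

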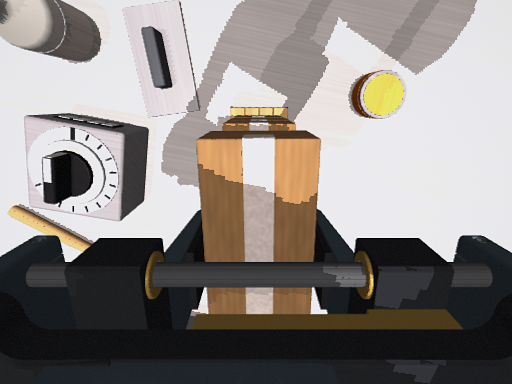

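```bash
python3 -m pendant '[{"dx":0.025,"dy":-0.001,"dz":-0.001,"ax":0,"ay":0,"az":0,"jaw":0.05},{"dx":0.045,"dy":-0.001,"dz":-0.001,"ax":0,"ay":0,"az":0,"jaw":0.05},{"dx":0.053,"dy":-0.001,"dz":-0.001,"ax":0,"ay":0,"az":0,"jaw":0.05},{"dx":0.055,"dy":-0.001,"dz":-0.001,"ax":0,"ay":0,"az":0,"jaw":0.05},{"dx":0.055,"dy":-0.001,"dz":-0.001,"ax":0,"ay":0,"az":0,"jaw":0.05}]' 40
python3 - <<'E'
from h import *
st();go(.5147,-.1178,.1945,101.1)
E
```

```text
time: 36.25
tcp_pos: [0.515, -0.1176, 0.198]
orientation: [-28.4, 90.0, -17.3]
contact_force: [0.2, 0.8, -4.7]
width: 0.679
{'time': 36.25, 'qpos': [-19.342, 21.521, 91.936, 0.002, 66.5, -120.44], 'tcp_pos': [0.515, -0.118, 0.198], 'orientation': [-28.445, 89.957, -17.348], 'contact_force': [0.224, 0.835, -4.689], 'width': 0.679}
go {'dx': 0.0035, 'dy': -0.0001, 'dz': -0.0004, 'ax': -0.0, 'ay': 0.0007, 'az': 0.0004} dist 0.1 rows; turn rows 0.0
```

```bash
python3 -m pendant '[{"dx":0.002,"dy":0,"dz":0,"ax":0,"ay":0,"az":0,"jaw":0.05},{"dx":0.0037,"dy":0,"dz":0,"ax":0,"ay":0,"az":0,"jaw":0.05},{"dx":0.0037,"dy":0,"dz":0,"ax":0,"ay":0,"az":0,"jaw":0.09},{"dx":0.0037,"dy":0,"dz":0,"ax":0,"ay":0,"az":0,"jaw":0.09},{"dx":0.0037,"dy":0,"dz":0,"ax":0,"ay":0,"az":0,"jaw":0.09},{"dx":-0.03,"dy":0,"dz":0,"ax":0,"ay":0,"az":0,"jaw":0.09},{"dx":-0.07,"dy":0,"dz":0,"ax":0,"ay":0,"az":0,"jaw":0.09},{"dx":-0.11,"dy":0,"dz":0,"ax":0,"ay":0,"az":0,"jaw":0.09},{"dx":-0.11,"dy":0,"dz":0,"ax":0,"ay":0,"az":0,"jaw":0.09}]' 30
python3 - <<'E'
from h import *
st()
r=arm.read_camera("wrist"); cv2.imwrite("pics/w16.png",r["frame"])
r=arm.read_camera("top"); cv2.imwrite("pics/top16.png",r["frame"])
r=arm.read_camera("scene"); cv2.imwrite("pics/scene16.png",r["frame"])
E
```

```text
time: 37.38
tcp_pos: [0.516, -0.1182, 0.3103]
orientation: [-30.0, 89.7, -18.9]
contact_force: [-0.5, -0.1, 0.3]
width: 0.987
{'time': 37.375, 'qpos': [-19.369, 15.469, 82.311, 0.002, 81.911, -120.449], 'tcp_pos': [0.516, -0.118, 0.31], 'orientation': [-30.025, 89.691, -18.945], 'contact_force': [-0.483, -0.091, 0.341], 'width': 0.987}
```

View pics/w16.png

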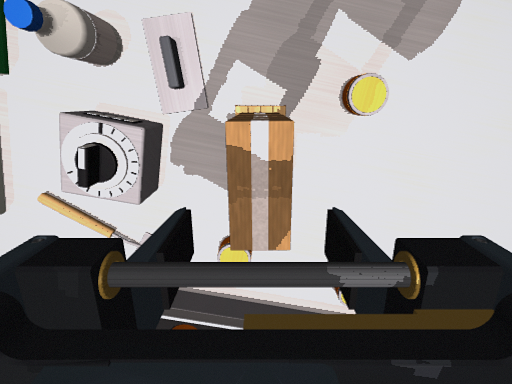

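View pics/scene16.png

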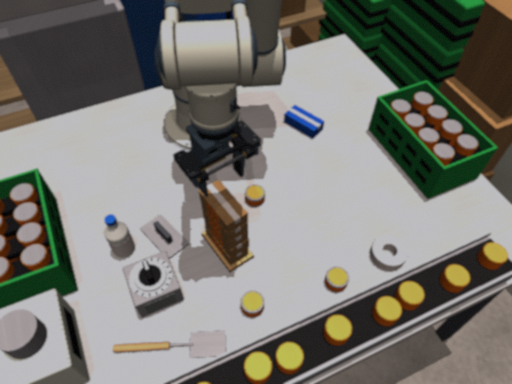

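```bash
python3 - <<'E'
from h import *
r=arm.read_camera("wrist"); f=r["frame"]
c=plane(r,[(143,17),(190,11),(208,106),(162,114)],.008);print(c.round(4),c.mean(0))
d=c[0]-c[3]; e=c[1]-c[2]; print(np.degrees(np.arctan2(*(-d)[::-1])),np.degrees(np.arctan2(*(-e)[::-1])),np.linalg.norm(c[0]-c[3]),np.linalg.norm(c[0]-c[1]))
for cam in ["scene","top"]:
    r=arm.read_camera(cam)
    print(cam,[(o["rect"],round(o["confidence"],2)) for o in arm.search_frame(cam,"spray")])
t=cv2.imread("pics/top16.png"); s=cv2.imread("pics/scene16.png"); w=cv2.imread("pics/w16.png")
R=lambda i:cv2.resize(i,(390,390),interpolation=cv2.INTER_CUBIC)
cv2.imwrite("pics/p1.png",np.hstack([R(s[190:290,90:190]),R(t[160:260,290:390])]))
cv2.imwrite("pics/p2.png",cv2.resize(w[0:210,0:230],None,fx=2.8,fy=2.8,interpolation=cv2.INTER_CUBIC))
E
```

```text
[[ 0.3455 -0.3273]
 [ 0.3241 -0.2594]
 [ 0.4533 -0.2142]
 [ 0.4803 -0.2865]] [ 0.40080098 -0.27185423]
16.825500515252134 19.278994392855484 0.14085274998818625 0.07119145471765045
scene [([103.2, 212.7, 30.0, 44.5], 0.71), ([141.6, 213.9, 48.1, 46.4], 0.58)]
top [([350.7, 193.9, 27.4, 26.7], 0.87), ([265.1, 174.4, 27.9, 22.1], 0.27)]
```

View pics/p1.png

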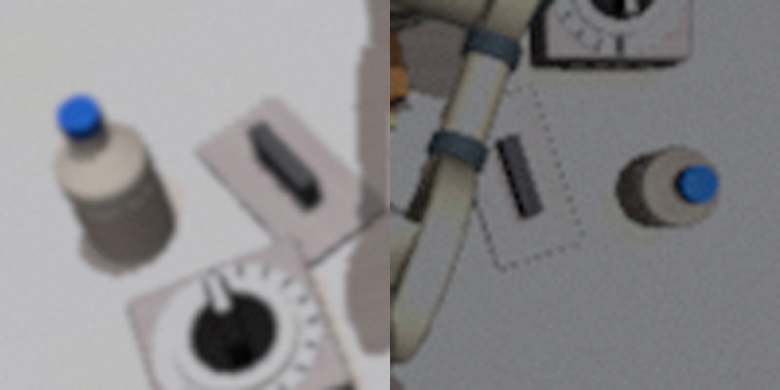

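View pics/p2.png

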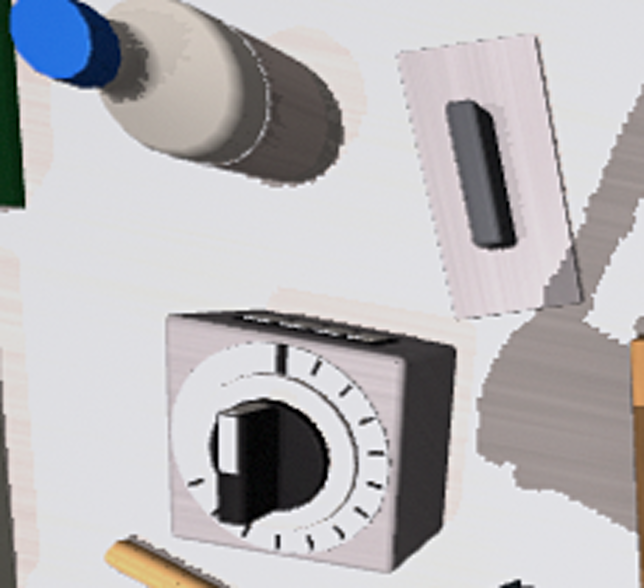

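```bash
python3 - <<'E'
from h import *
r=arm.read_camera("top"); print(plane(r,(369,207.4),.155), plane(r,[(363,208)],.11))
go(.401,-.272,.22,18)
E
```

```text
[[ 0.39560722 -0.39226407]] [[ 0.39531881 -0.38543467]]
go {'dx': 0.0869, 'dy': -0.1297, 'dz': -0.1409, 'ax': 1.45, 'ay': -0.0012, 'az': 0.0003} dist 3.4 rows; turn rows 7.8
```

```bash
python3 -m pendant '[{"dx":0,"dy":-0.02,"dz":-0.02,"ax":0.16,"ay":0,"az":0,"jaw":0.09},{"dx":0,"dy":-0.04,"dz":-0.04,"ax":0.33,"ay":0,"az":0,"jaw":0.09},{"dx":0,"dy":-0.06,"dz":-0.065,"ax":0.5,"ay":0,"az":0,"jaw":0.09},{"dx":0,"dy":-0.08,"dz":-0.085,"ax":0.67,"ay":0,"az":0,"jaw":0.09},{"dx":0,"dy":-0.1,"dz":-0.108,"ax":0.84,"ay":0,"az":0,"jaw":0.09},{"dx":0,"dy":-0.115,"dz":-0.125,"ax":1.01,"ay":0,"az":0,"jaw":0.09},{"dx":0.03,"dy":-0.13,"dz":-0.141,"ax":1.18,"ay":0,"az":0,"jaw":0.09},{"dx":0.06,"dy":-0.13,"dz":-0.141,"ax":1.34,"ay":0,"az":0,"jaw":0.09},{"dx":0.086,"dy":-0.13,"dz":-0.141,"ax":1.45,"ay":0,"az":0,"jaw":0.09},{"dx":0.086,"dy":-0.13,"dz":-0.141,"ax":1.45,"ay":0,"az":0,"jaw":0.09}]' 30
python3 - <<'E'
from h import *
st();print(phi()[0])
r=arm.read_camera("wrist"); cv2.imwrite("pics/w17.png",r["frame"])
for c in ["top","scene"]:
    r=arm.read_camera(c); cv2.imwrite(f"pics/{c}17.png",r["frame"]); h=cv2.cvtColor(r["frame"],cv2.COLOR_BGR2HSV)
    V=105 if c=="top" else 150
    m=cv2.inRange(h,(5,100,V),(16,255,255))
    [print(c,o) for o in rects(r,m,.228,200,2500,close=9 if c=="top" else 11) if -300<o[1]<50]
E
```

```text
time: 39.08
tcp_pos: [0.4004, -0.2718, 0.2201]
orientation: [-148.3, 89.8, 139.7]
contact_force: [-0.1, 0.1, 1.2]
width: 0.988
{'time': 39.075, 'qpos': [-41.242, 16.66, 95.763, -0.003, 67.778, -59.266], 'tcp_pos': [0.4, -0.272, 0.22], 'orientation': [-148.343, 89.8, 139.683], 'contact_force': [-0.062, 0.134, 1.201], 'width': 0.988}
18.0256350986783
top (515.3, -117.6, 126.1, 58.6, 11.6, (np.int32(266), np.int32(141), np.int32(29), np.int32(46)))
scene (513.0, -119.2, 127.7, 60.0, 11.2, (np.int32(199), np.int32(180), np.int32(47), np.int32(44)))
```

View pics/w17.png

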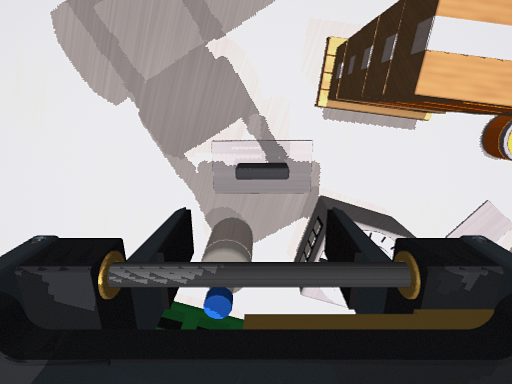

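View pics/scene17.png

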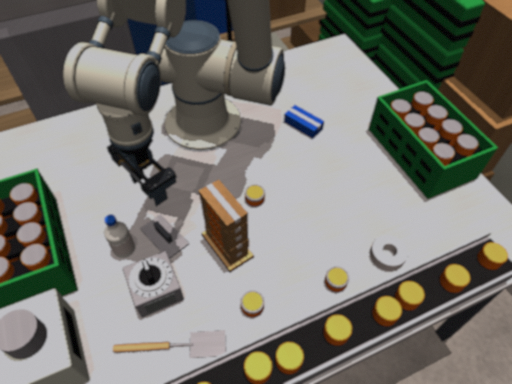

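```bash
python3 - <<'E'
from h import *
r=arm.read_camera("wrist"); f=r["frame"]
cv2.imwrite("pics/w17c.png",cv2.resize(f[125:205,200:330],None,fx=6,fy=6,interpolation=cv2.INTER_CUBIC))
print(proj(r,[(.4004,-.2718,0.044)]))
E
```

```text
[[257.94111027 168.18432924]]
```

View pics/w17c.png

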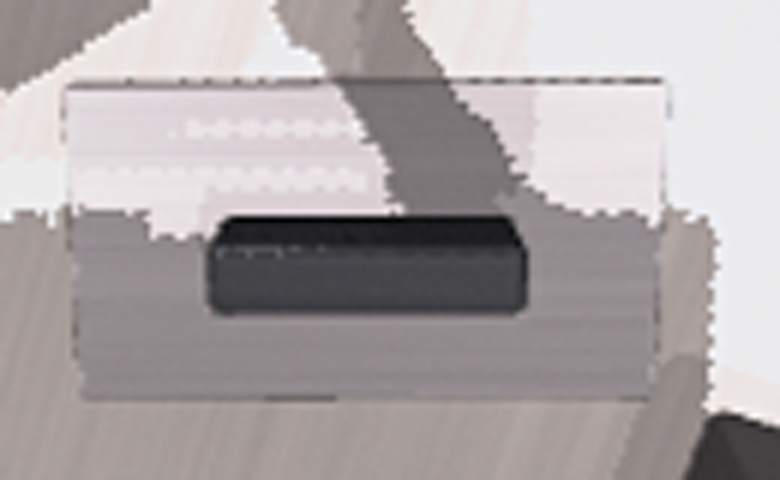

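```bash
python3 - <<'E'
from h import *
r=arm.read_camera("wrist")
q=lambda *a:[(200+(x-2.5)/6,125+(y-2.5)/6) for x,y in a]
b=plane(r,q((207,281),(528,281)),.044);print(b,b.mean(0),np.linalg.norm(b[0]-b[1]),np.degrees(np.arctan2(*(b[1]-b[0])[::-1])))
c=plane(r,q((66,83),(664,80),(655,398),(83,399)),.008);print(c.mean(0),np.degrees(np.arctan2(*(c[1]-c[0])[::-1])),np.degrees(np.arctan2(*(c[2]-c[3])[::-1])),np.linalg.norm(c[1]-c[0]),np.linalg.norm(c[2]-c[3]))
p=c.mean(0)/2+b.mean(0)/2
go(p[0],p[1],.017,18);print(p)
E
```

```text
[[ 0.37243322 -0.28563779]
 [ 0.4384449  -0.26403516]] [ 0.40543906 -0.27483648] 0.06945657140342618 18.12092071023622
[ 0.40558721 -0.27472342] 18.411189809733827 18.22291848415806 0.13773033199435394 0.13950025125145102
go {'dx': 0.2055, 'dy': 0.0027, 'dz': 0.0027, 'ax': 0.0017, 'ay': 0.0016, 'az': -0.001} dist 3.3 rows; turn rows 0.0
[ 0.40551313 -0.27477995]
```

```bash
python3 -m pendant '[{"dx":0.05,"dy":0.003,"dz":0.0027,"ax":-0.003,"ay":0,"az":0,"jaw":0.09},{"dx":0.1,"dy":0.003,"dz":0.0027,"ax":-0.003,"ay":0,"az":0,"jaw":0.09},{"dx":0.14,"dy":0.003,"dz":0.0027,"ax":-0.003,"ay":0,"az":0,"jaw":0.09},{"dx":0.15,"dy":0.003,"dz":0.0027,"ax":-0.003,"ay":0,"az":0,"jaw":0.09},{"dx":0.15,"dy":0.003,"dz":0.0027,"ax":-0.003,"ay":0,"az":0,"jaw":0.09}]' 30
python3 - <<'E'
from h import *
st();go(.4055,-.2748,.017,18.2)
r=arm.read_camera("wrist"); cv2.imwrite("pics/w18.png",r["frame"])
E
```

```text
time: 39.95
tcp_pos: [0.4053, -0.2744, 0.0721]
orientation: [27.0, 90.0, -44.8]
contact_force: [0.0, 0.5, 1.1]
width: 0.986
{'time': 39.95, 'qpos': [-41.089, 29.291, 104.857, -0.002, 45.831, -59.289], 'tcp_pos': [0.405, -0.274, 0.072], 'orientation': [26.973, 89.979, -44.826], 'contact_force': [0.046, 0.534, 1.092], 'width': 0.986}
go {'dx': 0.0551, 'dy': 0.0, 'dz': 0.0004, 'ax': 0.0, 'ay': 0.0003, 'az': -0.0002} dist 0.9 rows; turn rows 0.0
```

View pics/w18.png

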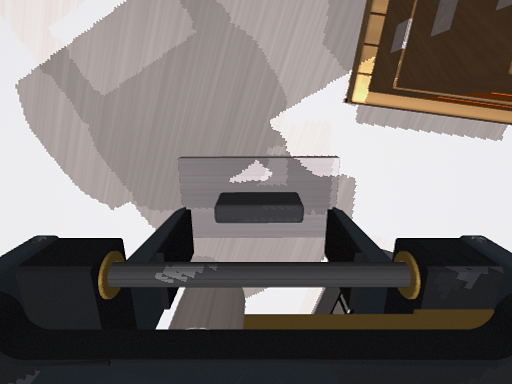

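```bash
python3 -m pendant '[{"dx":0.02,"dy":0,"dz":0,"ax":0,"ay":0,"az":0,"jaw":0.09},{"dx":0.04,"dy":0,"dz":0,"ax":0,"ay":0,"az":0,"jaw":0.09},{"dx":0.053,"dy":0,"dz":0,"ax":0,"ay":0,"az":0,"jaw":0.09},{"dx":0.055,"dy":0,"dz":0,"ax":0,"ay":0,"az":0,"jaw":0.09},{"dx":0.055,"dy":0,"dz":0,"ax":0,"ay":0,"az":0,"jaw":0.06},{"dx":0.055,"dy":0,"dz":0,"ax":0,"ay":0,"az":0,"jaw":0.06},{"dx":0.055,"dy":0,"dz":0,"ax":0,"ay":0,"az":0,"jaw":0.06},{"dx":0.055,"dy":0,"dz":0,"ax":0,"ay":0,"az":0,"jaw":0.06}]' 55
python3 - <<'E'
from h import *
st()
E
```

```text
time: 41.0
tcp_pos: [0.4053, -0.2743, 0.017]
orientation: [30.9, 89.9, -40.9]
contact_force: [0.8, -0.2, 6.5]
width: 0.763
{'time': 41.0, 'qpos': [-41.086, 35.006, 107.11, 0.0, 37.824, -59.263], 'tcp_pos': [0.405, -0.274, 0.017], 'orientation': [30.902, 89.94, -40.921], 'contact_force': [0.843, -0.199, 6.543], 'width': 0.763}
```

```bash
python3 -m pendant '[{"dx":-0.01,"dy":0,"dz":0,"ax":0,"ay":0,"az":0,"jaw":0.06},{"dx":-0.03,"dy":0,"dz":0,"ax":0,"ay":0,"az":0,"jaw":0.06},{"dx":-0.05,"dy":0,"dz":0,"ax":0,"ay":0,"az":0,"jaw":0.06},{"dx":-0.05,"dy":0,"dz":0,"ax":0,"ay":0,"az":0,"jaw":0.06}]' 60
python3 - <<'E'
from h import *
st();go(.4055,-.2748,.295,18.2)
r=arm.read_camera("wrist"); cv2.imwrite("pics/w19.png",r["frame"])
E
```

```text
time: 41.5
tcp_pos: [0.4055, -0.2746, 0.0678]
orientation: [30.3, 89.9, -41.6]
contact_force: [-0.7, -0.9, -4.4]
width: 0.768
{'time': 41.5, 'qpos': [-41.092, 29.696, 105.13, -0.002, 45.029, -59.263], 'tcp_pos': [0.405, -0.275, 0.068], 'orientation': [30.268, 89.854, -41.56], 'contact_force': [-0.664, -0.946, -4.442], 'width': 0.768}
go {'dx': -0.2272, 'dy': 0.0002, 'dz': 0.0007, 'ax': -0.0005, 'ay': 0.0022, 'az': -0.0013} dist 3.6 rows; turn rows 0.0
```

View pics/w19.png

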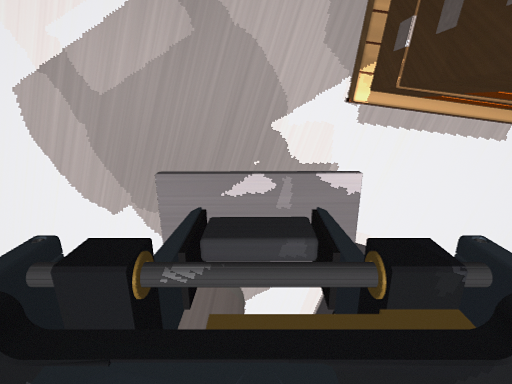

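Plate held and lifted (visible at y≈172–235, level). Raise fully, then check.

```bash
python3 -m pendant '[{"dx":-0.03,"dy":0,"dz":0,"ax":0,"ay":0,"az":0,"jaw":0.06},{"dx":-0.065,"dy":0,"dz":0,"ax":0,"ay":0,"az":0,"jaw":0.06},{"dx":-0.1,"dy":0,"dz":0,"ax":0,"ay":0,"az":0,"jaw":0.06},{"dx":-0.135,"dy":0,"dz":0,"ax":0,"ay":0,"az":0,"jaw":0.06},{"dx":-0.17,"dy":0,"dz":0,"ax":0,"ay":0,"az":0,"jaw":0.06},{"dx":-0.2,"dy":0,"dz":0,"ax":0,"ay":0,"az":0,"jaw":0.06},{"dx":-0.22,"dy":0,"dz":0,"ax":0,"ay":0,"az":0,"jaw":0.06},{"dx":-0.227,"dy":0,"dz":0,"ax":0,"ay":0,"az":0,"jaw":0.06},{"dx":-0.227,"dy":0,"dz":0,"ax":0,"ay":0,"az":0,"jaw":0.06}]' 60
python3 - <<'E'
from h import *
st();go(.5147,-.1178,.295,11.2)
r=arm.read_camera("wrist"); cv2.imwrite("pics/w20.png",r["frame"])
r=arm.read_camera("scene"); cv2.imwrite("pics/scene20.png",r["frame"])
E
```

```text
time: 42.68
tcp_pos: [0.4047, -0.2739, 0.2926]
orientation: [-148.8, 89.9, 139.4]
contact_force: [-0.4, -0.5, -5.2]
width: 0.762
{'time': 42.675, 'qpos': [-41.092, 12.854, 88.804, -0.0, 78.397, -59.263], 'tcp_pos': [0.405, -0.274, 0.293], 'orientation': [-148.791, 89.945, 139.381], 'contact_force': [-0.38, -0.519, -5.216], 'width': 0.762}
go {'dx': -0.0023, 'dy': 0.1532, 'dz': -0.114, 'ax': 0.1217, 'ay': -0.0008, 'az': 0.0006} dist 3.1 rows; turn rows 0.7
```

View pics/w20.png

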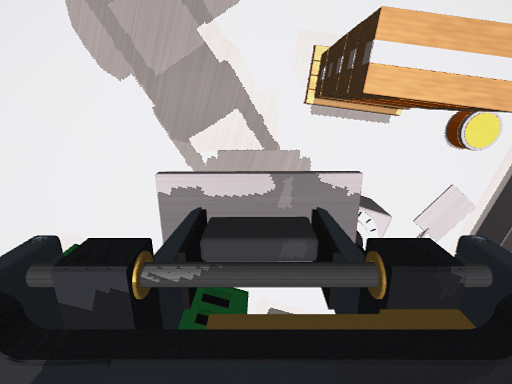

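View pics/scene20.png

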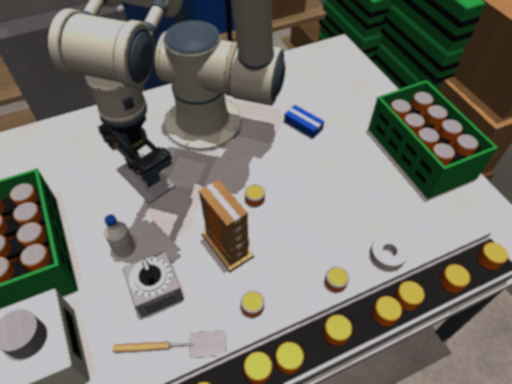

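```bash
python3 -m pendant '[{"dx":-0.002,"dy":0.02,"dz":-0.015,"ax":0.02,"ay":0,"az":0,"jaw":0.06},{"dx":-0.002,"dy":0.045,"dz":-0.033,"ax":0.04,"ay":0,"az":0,"jaw":0.06},{"dx":-0.002,"dy":0.07,"dz":-0.052,"ax":0.06,"ay":0,"az":0,"jaw":0.06},{"dx":-0.002,"dy":0.095,"dz":-0.071,"ax":0.08,"ay":0,"az":0,"jaw":0.06},{"dx":-0.002,"dy":0.12,"dz":-0.09,"ax":0.1,"ay":0,"az":0,"jaw":0.06},{"dx":-0.002,"dy":0.14,"dz":-0.104,"ax":0.12,"ay":0,"az":0,"jaw":0.06},{"dx":-0.002,"dy":0.15,"dz":-0.112,"ax":0.122,"ay":0,"az":0,"jaw":0.06},{"dx":-0.002,"dy":0.153,"dz":-0.114,"ax":0.122,"ay":0,"az":0,"jaw":0.06},{"dx":-0.002,"dy":0.153,"dz":-0.114,"ax":0.122,"ay":0,"az":0,"jaw":0.06}]' 60
python3 - <<'E'
from h import *
st();go(.5147,-.1178,.247,11.2)
r=arm.read_camera("wrist"); cv2.imwrite("pics/w21.png",r["frame"])
r=arm.read_camera("scene"); cv2.imwrite("pics/scene21.png",r["frame"])
E
```

```text
time: 43.9
tcp_pos: [0.5145, -0.1184, 0.2952]
orientation: [-89.3, 90.0, -168.1]
contact_force: [-0.5, -0.2, -3.5]
width: 0.761
{'time': 43.9, 'qpos': [-19.437, 16.164, 83.69, -0.015, 80.17, -30.625], 'tcp_pos': [0.514, -0.118, 0.295], 'orientation': [-89.262, 89.972, -168.071], 'contact_force': [-0.505, -0.188, -3.53], 'width': 0.761}
go {'dx': 0.0482, 'dy': 0.0004, 'dz': -0.0006, 'ax': -0.0002, 'ay': 0.0, 'az': 0.0005} dist 0.8 rows; turn rows 0.0
```

View pics/w21.png

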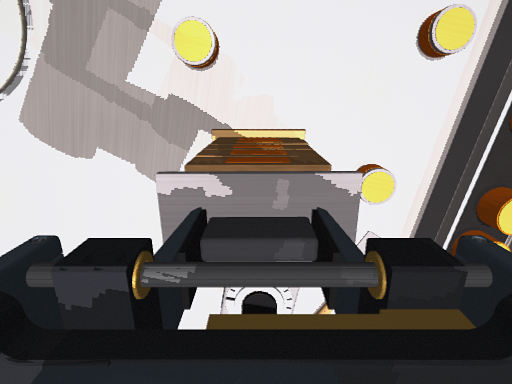

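View pics/scene21.png

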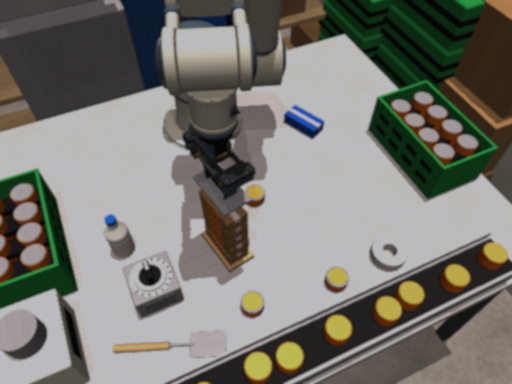

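```bash
python3 -m pendant '[{"dx":0.015,"dy":0,"dz":0,"ax":0,"ay":0,"az":0,"jaw":0.06},{"dx":0.03,"dy":0,"dz":0,"ax":0,"ay":0,"az":0,"jaw":0.06},{"dx":0.04,"dy":0,"dz":0,"ax":0,"ay":0,"az":0,"jaw":0.06},{"dx":0.045,"dy":0,"dz":0,"ax":0,"ay":0,"az":0,"jaw":0.06},{"dx":0.046,"dy":0,"dz":0,"ax":0,"ay":0,"az":0,"jaw":0.06},{"dx":0.046,"dy":0,"dz":0,"ax":0,"ay":0,"az":0,"jaw":0.06}]' 60
python3 - <<'E'
from h import *
st();go(.5147,-.1178,.245,11.2)
E
```

```text
time: 44.75
tcp_pos: [0.5149, -0.1181, 0.2497]
orientation: [56.8, 90.0, -22.0]
contact_force: [-0.5, -0.7, -5.2]
width: 0.761
{'time': 44.75, 'qpos': [-19.393, 18.415, 87.788, -0.001, 73.768, -30.577], 'tcp_pos': [0.515, -0.118, 0.25], 'orientation': [56.819, 89.971, -21.997], 'contact_force': [-0.456, -0.717, -5.248], 'width': 0.761}
go {'dx': 0.0047, 'dy': -0.0002, 'dz': -0.0003, 'ax': -0.0003, 'ay': 0.0003, 'az': -0.0004} dist 0.1 rows; turn rows 0.0
```

```bash
python3 -m pendant '[{"dx":0.001,"dy":0,"dz":0,"ax":0,"ay":0,"az":0,"jaw":0.06},{"dx":0.002,"dy":0,"dz":0,"ax":0,"ay":0,"az":0,"jaw":0.06},{"dx":0.003,"dy":0,"dz":0,"ax":0,"ay":0,"az":0,"jaw":0.06},{"dx":0.004,"dy":0,"dz":0,"ax":0,"ay":0,"az":0,"jaw":0.06},{"dx":0.004,"dy":0,"dz":0,"ax":0,"ay":0,"az":0,"jaw":0.06}]' 60
python3 - <<'E'
from h import *
st();go(.5147,-.1178,.245,11.2)
E
```

```text
time: 45.38
tcp_pos: [0.5147, -0.118, 0.2453]
orientation: [-108.8, 90.0, 172.4]
contact_force: [0.3, 0.3, -4.4]
width: 0.765
{'time': 45.375, 'qpos': [-19.394, 18.652, 88.162, -0.002, 73.197, -30.576], 'tcp_pos': [0.515, -0.118, 0.245], 'orientation': [-108.809, 89.989, 172.374], 'contact_force': [0.256, 0.266, -4.405], 'width': 0.765}
go {'dx': 0.0003, 'dy': 0.0001, 'dz': -0.0002, 'ax': -0.0003, 'ay': -0.0001, 'az': 0.0002} dist 0.0 rows; turn rows 0.0
```

```bash
python3 -m pendant '[{"dx":0.001,"dy":0,"dz":0,"ax":0,"ay":0,"az":0,"jaw":0.06},{"dx":0.001,"dy":0,"dz":0,"ax":0,"ay":0,"az":0,"jaw":0.06}]' 60;  python3 - <<'E'
from h import *
r=arm.read_camera("wrist"); cv2.imwrite("pics/w22.png",r["frame"])
E
```

```text
time: 45.62
tcp_pos: [0.5148, -0.1181, 0.245]
orientation: [51.6, 90.0, -27.2]
contact_force: [-3.1, 1.1, 4.1]
width: 0.761
```

View pics/w22.png

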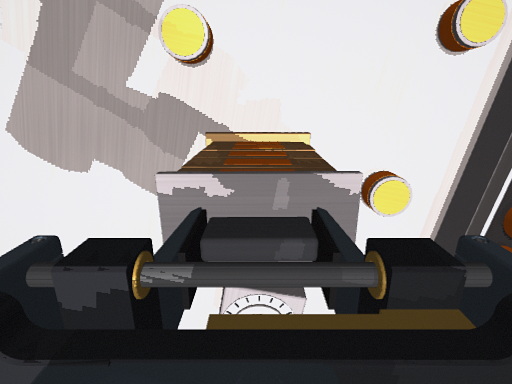

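Contact force has turned positive: the plate rests on the column. Release and rise.

```bash
python3 -m pendant '[{"dx":0,"dy":0,"dz":0,"ax":0,"ay":0,"az":0,"jaw":0.075},{"dx":0,"dy":0,"dz":0,"ax":0,"ay":0,"az":0,"jaw":0.09},{"dx":0,"dy":0,"dz":0,"ax":0,"ay":0,"az":0,"jaw":0.09},{"dx":-0.02,"dy":0,"dz":0,"ax":0,"ay":0,"az":0,"jaw":0.09},{"dx":-0.05,"dy":0,"dz":0,"ax":0,"ay":0,"az":0,"jaw":0.09},{"dx":-0.09,"dy":0,"dz":0,"ax":0,"ay":0,"az":0,"jaw":0.09},{"dx":-0.12,"dy":0,"dz":0,"ax":0,"ay":0,"az":0,"jaw":0.09},{"dx":-0.12,"dy":0,"dz":0,"ax":0,"ay":0,"az":0,"jaw":0.09}]' 30; python3 - <<'E'
from h import *
st(); go(.5147+.0,.25,.38,60)
r=arm.read_camera("wrist"); cv2.imwrite("pics/w23.png",r["frame"])
E
```

```text
time: 46.68
tcp_pos: [0.5157, -0.1183, 0.3666]
orientation: [60.1, 89.8, -18.7]
contact_force: [0.6, -0.4, 0.4]
width: 0.989
{'time': 46.675, 'qpos': [-19.394, 13.544, 76.409, 0.003, 89.811, -30.575], 'tcp_pos': [0.516, -0.118, 0.367], 'orientation': [60.082, 89.764, -18.737], 'contact_force': [0.593, -0.378, 0.425], 'width': 0.989}
go {'dx': -0.0139, 'dy': 0.0705, 'dz': -0.3615, 'ax': -0.852, 'ay': 0.0034, 'az': -0.0025} dist 5.9 rows; turn rows 4.6
```

View pics/w23.png

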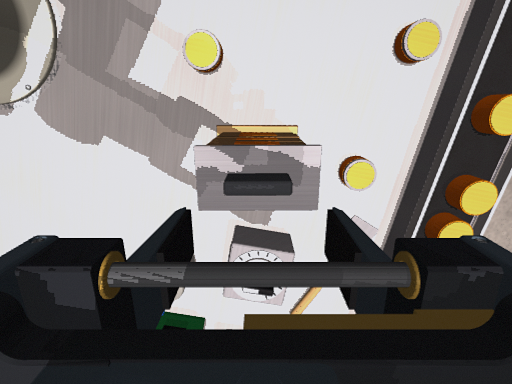

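Plate lies on the column, clear of the fingers. Move aside for an unobstructed check.

```bash
python3 -m pendant '[{"dx":-0.01,"dy":0.01,"dz":-0.05,"ax":0,"ay":0,"az":0,"jaw":0.09},{"dx":-0.01,"dy":0.02,"dz":-0.1,"ax":-0.1,"ay":0,"az":0,"jaw":0.09},{"dx":-0.01,"dy":0.03,"dz":-0.15,"ax":-0.2,"ay":0,"az":0,"jaw":0.09},{"dx":-0.01,"dy":0.04,"dz":-0.2,"ax":-0.3,"ay":0,"az":0,"jaw":0.09},{"dx":-0.01,"dy":0.05,"dz":-0.25,"ax":-0.4,"ay":0,"az":0,"jaw":0.09},{"dx":-0.01,"dy":0.06,"dz":-0.3,"ax":-0.5,"ay":0,"az":0,"jaw":0.09},{"dx":-0.01,"dy":0.07,"dz":-0.34,"ax":-0.6,"ay":0,"az":0,"jaw":0.09},{"dx":-0.01,"dy":0.07,"dz":-0.36,"ax":-0.7,"ay":0,"az":0,"jaw":0.09},{"dx":-0.01,"dy":0.07,"dz":-0.36,"ax":-0.7,"ay":0,"az":0,"jaw":0.09},{"dx":-0.01,"dy":0.07,"dz":-0.36,"ax":-0.7,"ay":0,"az":0,"jaw":0.09}]' 30; python3 - <<'E'
from h import *
st()
ims=[]
for c in ["top","scene"]:
    r=arm.read_camera(c); cv2.imwrite(f"pics/{c}24.png",r["frame"])
    y=np.radians(11.1); ex=np.array([np.cos(y),np.sin(y)]); ey=np.array([-ex[1],ex[0]]); o=np.array([.5147,-.1178])
    f=cv2.resize(r["frame"],None,fx=4,fy=4,interpolation=cv2.INTER_CUBIC)
    for (a,b,z,col) in [(.075,.041,.018,(0,255,0)),(.065,.031,.228,(255,0,0)),(.07,.038,.236,(0,0,255)),(.035,.008,.272,(0,255,255))]:
        P=[(*(o+s*a*ex+t*b*ey),z) for s,t in [(1,1),(1,-1),(-1,-1),(-1,1)]]
        cv2.polylines(f,[((proj(r,P)+.5)*4).astype(int)],True,col,1)
    u,v=(proj(r,[(.5147,-.1178,.15)])[0]*4).astype(int); ims.append(f[v-200:v+200,u-190:u+190])
cv2.imwrite("pics/fin.png",np.hstack(ims))
E
```

```text
time: 47.98
tcp_pos: [0.5135, 0.248, 0.3737]
orientation: [-109.3, 89.9, -148.2]
contact_force: [0.3, -0.3, 0.1]
width: 0.988
{'time': 47.975, 'qpos': [19.791, 17.361, 69.964, -0.015, 92.742, -31.377], 'tcp_pos': [0.513, 0.248, 0.374], 'orientation': [-109.324, 89.931, -148.156], 'contact_force': [0.268, -0.316, 0.068], 'width': 0.988}
```

View pics/fin.png

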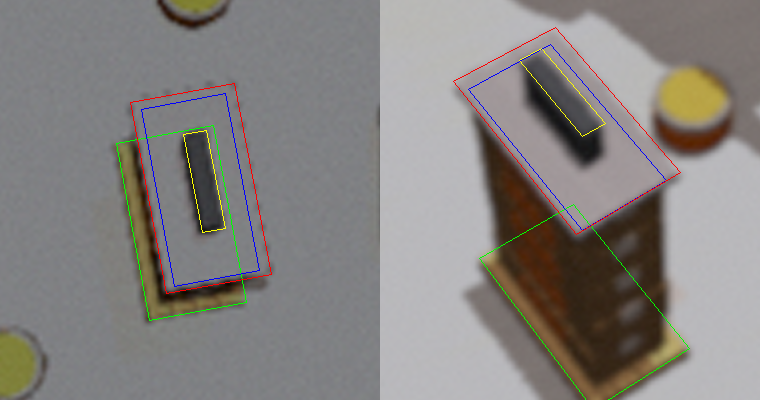

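View pics/scene24.png

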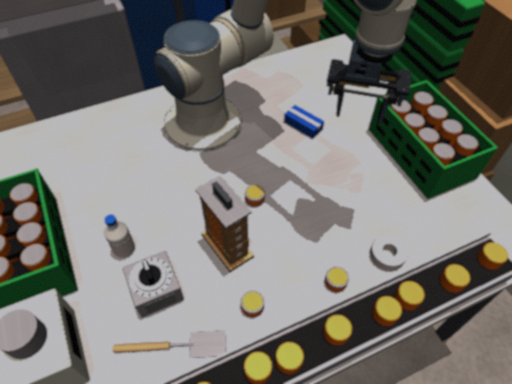

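View pics/top24.png

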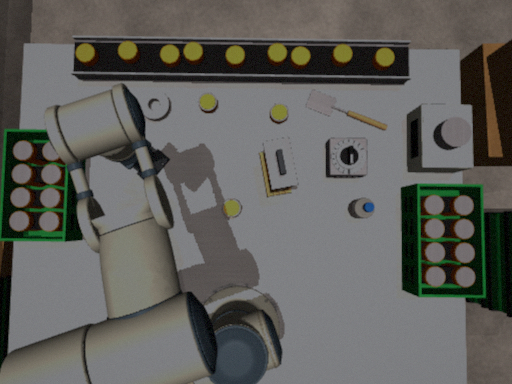

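```bash
python3 - <<'E'
from h import *
print(arm.finish_job())
E
```

```text
the job is handed in; nothing more can be done
None
```

The job is done and handed in at about 48 s on the robot's clock; no verdict was reported.

- **Knob:** I turned it about 217° anticlockwise until the wrist torque rose against the zero stop. Every later picture shows its white line on the zero mark.
- **Cartons:** All five were present and right way up, and they now stand in one column on the pallet board. After each placing, the cameras put the newest carton within about 4 mm of the board's centre. Angles were within 1°, except one scene-camera reading of the first carton. That reading was 15 mm and about 4° off, its outline had merged with the yellow board, and the top camera put the carton 2 mm and 0.4° off.
- **Pressing plate:** It had been knocked towards the counter, so I measured it again. The bottle was too close for a grip across the bar, so I gripped the bar by its ends. The plate is now centred on top, and outlines drawn for the intended pose match both final pictures to about 2–3 mm.
- **Bystanders:** The tins, label roll, bottle, spatula and blue look-alike carton look unmoved in the final pictures. The gripper is empty and well clear of everything.

I noticed no slackening of the grip while it held anything. No final check failed.

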